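Press the opal cover home on a linear LED lamp

TASK

The opal cover of the LED lamp is only laid on and stands proud of its channel. Take the pressing block by its red handle, press its soft sole squarely onto the sloping cover until both ends have clicked fully home, and then keep it pressed there, firmly but gently, for a good second so that the sealing strip beds down; a hard shove cracks the cover, and nothing but the block may touch it. Then stand the block back upright on the blue mat, let go, and leave the other things on the bench where they are.

Things in the scene. Friction and masses are not known exactly. Their poses are not given: they have to be found in the camera images.
- lamp: linear LED lamp, an aluminium wedge 208 mm long (y, to its left end seen from the robot) on a 110 mm wide flange screwed to the brown hardboard; cannot move. Origin: centre of its underside, 3 mm above the table; x away from the robot side, z up.
- channel: the lamp's sloping channel, fixed to it. Origin: centre of the cover's outer face when home, at lamp (0, 0, 40 mm); y along the lamp to the left, x up the slope, z square out of the face, 30 deg from vertical towards lamp -x. The cover lands on rims with a sealing strip. It beds down when, with both ends home, the block presses anywhere on the cover with 14 to 32 N (22 is good) for 0.8 s.
- cover: white opal cover, loose: a rigid strip 200 mm (y, left end +y) x 52 mm (x, up the slope) x 4 mm, 0.08 kg. Origin: centre of its outer face, z out of it. Starts 8 mm proud (channel z = 8 mm), its bulbs resting on the clips; home at channel z = 0. Cracks if hit or shoved with over 100 N (come at it with 20 mm/s or less), or if the block presses (over 8 N) more than 12 deg out of square.
- cover_left (a point): point on the cover's outer face 95 mm from its centre towards the left end; axes as the cover. A spring clip sits in the channel 75 mm left of the centre: pressed there, the end sinks against a force that rises to 10 to 14 N, gives way about 4 mm down and snaps onto the rims (channel z = 0, give or take 0.5 mm), where it stays. Let go before the click it rises again.
- cover_right (a point): the same towards the right end, with its own clip 75 mm right of the centre. Pressing near one clip can leave the other end up; at the cover's centre both click at about 22 N. Pressing only beyond a clip levers up the other end.
- block: pressing block standing on the mat: sole and wooden foot 60 mm (y) x 42 mm (x) x 24 mm high with a pale soft sole, and an upright red handle 28 mm (y) x 34 mm (x), from 24 to 80 mm above the sole. 0.18 to 0.35 kg. Origin: centre of the sole, z up the handle. Grip the handle across y.
- mat: blue tool mat, fixed, 140 mm (x) x 180 mm (y), 3 mm thick, lying on the hardboard. Origin: centre of its underside.
- iron_stand: soldering-iron stand, black base 110 x 70 mm, 26 mm high, with a leaning wire coil up to 145 mm high; bystander. Origin: centre of its underside.
- tub: white tub with green label, diameter 66 mm, 105 mm high; bystander. Origin: centre of its underside.
- can: dark can with brass band, diameter 54 mm, 125 mm high; bystander. Origin: centre of its underside.
- spool: spool of solder wire, diameter 60 mm, 50 mm high; bystander. Origin: centre of its underside.
- scissors: scissors with dark red handles lying flat, 160 mm long (x, blades to +x), 80 mm wide, 11 mm high; bystander. Origin: on the board under their pivot region.
Not all that is in view belongs to the job. What is shaped like the lamp but turquoise is not meant.

How it is judged:
On the way, in this order (a step that is already met when the one before it is completed fails the run):
1. the block is lifted clear of the mat (z of block in the frame of mat above 0.03 m), for 0.1 s.
2. with both ends of the cover home, the block keeps pressing it with 14 to 32 N (z of each of cover_left, cover_right in the frame of channel below 0.0018 m and contact force between block and cover between 14 and 32 N), for 0.8 s.
At the end, for the whole second after the job is handed in: Both ends of the cover are home (outer face less than 1.8 mm above its home level at both ends, centre within 4 mm and axes within 0.03 rad of the channel's), and the block stands upright (within 0.1 rad) and at rest with its sole on the blue mat, its centre within the mat's outline (z of each of cover_left, cover_right in the frame of channel below 0.0018 m and distance between cover and channel below 0.004 m and angle between the y axis of cover and the y axis of channel, either way round below 0.03 rad and angle between the z axis of cover and the z axis of channel, either way round below 0.03 rad and angle between block's own z axis and vertical below 0.1 rad and z of block in the frame of mat between 0 and 0.008 m and x of block in the frame of mat between -0.07 and 0.07 m and y of block in the frame of mat between -0.09 and 0.09 m and linear speed of block below 0.02 m/s); the robot touches nothing.
It fails at once if the block shoves the cover with more than 100 N and cracks it (contact force between block and cover above 100 N).
It fails at once if the block is pressed on the cover (over 8 N) more than 0.21 rad out of square (contact force between block and cover above 8 N and angle between the z axis of block and the z axis of cover, either way round above 0.21 rad).
It fails at once if the fingers or the arm touch the cover (contact force between any of the fingers, the arm and cover above 1 N).
It fails at once if a bystander is moved by more than 20 mm (distance of any of iron_stand, tub, can, spool, scissors from where it was at the start of the episode above 0.02 m).
It also fails if it takes over 54 s, if anything falls off the work surface, if the arm or the gripper's body presses on something with over 40 N, if the wrist force passes 120 N, or if a joint passes its speed limit or range.

ROBOT

A 6-joint arm with a two-finger parallel gripper is mounted at the origin on the work surface. World frame = base frame: x ahead of the robot, y to its left, z up, the work surface at z = 0. Lengths are in m, angles in rad, forces in N, time in s.
With the tool pointing down it reaches from about 0.325 to 0.875 m from the base axis. Payload 4.4 kg.
Tool frame: the origin (TCP) lies at the very end of the fingers, on their centre line; the grasp point (between the pads) lies 19 mm behind it; z points along the fingers, y is the line along which they close (so a half turn about z gives the same grasp; the last joint's range is limited). The gripper opens to 85 mm and grips with 20 to 120 N. Pads are 22 mm wide; open, the fingers measure 114 mm over their backs; the gripper's body (76 mm by 85 mm) begins 54 mm behind the grasp point. The pads swing forward as they close: fully open they stand 13 mm farther back than shut.
Start: joints at [1.165, 0.207, 1.542, -0, 1.393, -0.15], TCP at [0.145, 0.556, 0.231] pointing down, gripper open.
Joint ranges: [-2.73, 2.73], [-0.86, 2.22], [0.23, 2.46], [-1.11, 4.25], [0.08, 2.63], [-2.82, 2.82]. Speed limits (rad/s): [2.79, 2.79, 3.14, 3.14, 3.14, 3.14].

INTERFACE

Orientations are given as a unit quaternion [x, y, z, w].
In Python, from rig import bot gives the robot as it stands.
- The arm moves only by the tool send_rows, never from a script. Its argument "increments" is a list of rows, each an object with "delta_pos": the shift along the world's x, y, z in units of 30 mm (1.0 is 30 mm), a list of three; "yaw": the turn about the world's z in units of 5 degrees (1.0 is 5 degrees); "jaw": the finger opening in mm, from 0 to 85.4. In form: [{"delta_pos": [dx, dy, dz], "yaw": yaw, "jaw": jaw}, ...]. A call has exactly 5 rows; each row shifts and turns the commanded pose from where the row before left it; what a row does not reach is not made up. A row lasts 1/12 s, in which the tool goes at most 41.7 mm and 7.16 degrees, less where a joint would pass 70% of its speed; a pose out of reach is approached as far as the arm can. A call is refused whole if a number of a shift passes 1 or a number of a turn 1, either way. A call with a gripper value outside its range is refused whole. The fingers move at their own pace and stop on an object; "newtons" is the grip in N (left out, the last holds). Time passes only in rows, so rows that do not move let the fingers close, or fill a call up. It gives the time, the measured TCP pose, the force, the opening and the grip force at its end, in the units of the state.
- bot.read_state(): the state, without advancing time (a new reading comes with each control period).
- bot.grab_frame(name): name is "scene" or "top" or "wrist"; returns a dict with "image" (384x512x3 uint8, red, green, blue), "K" (3x3 intrinsics, pixels), "distortion" ([k1, k2, p1, p2, k3] as OpenCV has them; the pictures are not rectified), "eye" and "rotation" of the camera in the world; the wrist camera has in their place "mount" (4x4, takes a point from camera to tool coordinates, whose origin is the TCP and whose axes are the flange's). Camera axes: x right, y up, looking along -z (the intrinsics and any distortion apply to the point x, -y, -z); pixel columns grow to the right and rows downward; lengths in m; the calibration is good to about 2 mm. A picture is of the moment at which its call begins: read the wrist's pose just before it. There is no depth.
- bot.job_done(): hands the job in; it is judged then, once.
The state is a dict: "time_s": time; "joint_positions": joint angles; "dq": joint speeds; "tau": joint torques, N m; "tool_pos": TCP position; "eef_rot": TCP orientation; "wrist_force": force on the tool from outside, world axes, zero at the start; "ft_torque": the same for the moment, N m; "gripper_width": opening from 0.0 (shut) to 1.0 (fully open); "gripper_force": force on a finger pad.
Only numpy, scipy, OpenCV 4.12 (cv2) and the standard library are available. Lean on these libraries where they do the work, as an engineer would, in place of code of your own. Each camera call takes 0.05 s, during which the arm holds its last target. There are 200 camera calls.

## Working session

There is one attempt and no reset: what is moved stays moved. The work goes in short steps, Python scripts to look and compute and a tool call to move; the robot and the scene stay as the last step left them, time stands still between calls to the robot, and variables do not carry over. Pictures are saved under pics/ and viewed, at most 10 in all, crops included, and the job is handed in when it is done.

Besides the shell and the picture viewer there is one more tool, called after "Call:" by a JSON object that holds its "method" and its "body", one argument or row to a line. send_rows: Moves the arm, as the interface text tells. Its arguments: {"type":"object","properties":{"increments":{"type":"array"},"newtons":{"type":"number"}},"required":["increments"]}

```bash
ls; mkdir -p pics; python3 - <<'E'
from rig import bot
import cv2,numpy as np
s=bot.read_state();print({k:np.round(v,3).tolist() for k,v in s.items()})
for n in("scene","top","wrist"):
    f=bot.grab_frame(n);cv2.imwrite(f"pics/{n}0.png",f["image"][:,:,::-1]);print(n,{k:np.round(v,3).tolist() for k,v in f.items() if k!="image"})
a=[cv2.imread(f"pics/{n}0.png") for n in("scene","top")]
E
```

```text
pics
{'time_s': 0.0, 'joint_positions': [1.164, 0.207, 1.543, 0.0, 1.393, -0.151], 'dq': [0.0, -0.0, 0.0, -0.002, 0.0, 0.001], 'tau': [0.001, -38.306, -29.159, -0.0, 0.011, 0.0], 'tool_pos': [0.145, 0.556, 0.23], 'eef_rot': [0.128, 0.992, -0.001, -0.0], 'wrist_force': [-0.338, -0.313, -0.843], 'ft_torque': [0.014, 0.013, -0.008], 'gripper_force': 0.0, 'gripper_width': 1.0}
scene {'K': [[348.561, 0.0, 254.72], [0.0, 348.561, 194.633], [0.0, 0.0, 1.0]], 'distortion': [-0.044, 0.0, 0.0, 0.0, 0.0], 'eye': [0.93, 0.474, 0.946], 'rotation': [0.118, 0.269, 0.882, 0.369]}
top {'K': [[383.308, 0.0, 250.36], [0.0, 383.308, 191.714], [0.0, 0.0, 1.0]], 'distortion': [-0.005, 0.0, 0.0, 0.0, 0.0], 'eye': [0.313, 0.077, 1.062], 'rotation': [-0.063, 0.058, 0.71, -0.699]}
wrist {'K': [[323.404, 0.0, 256.818], [0.0, 323.404, 187.435], [0.0, 0.0, 1.0]], 'distortion': [-0.029, 0.0, 0.0, 0.0, 0.0], 'mount': [[0.0, 0.959, 0.282, 0.071], [1.0, -0.0, -0.0, 0.001], [-0.0, 0.282, -0.959, -0.142], [0.0, 0.0, 0.0, 1.0]]}
```

View pics/scene0.png

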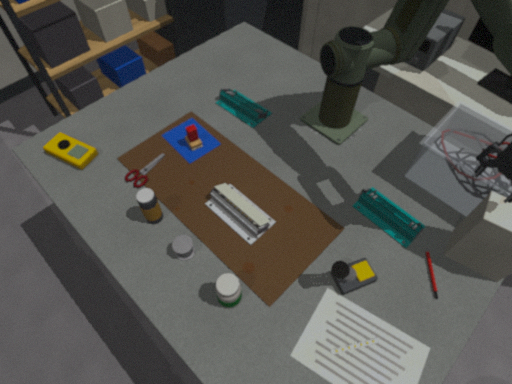

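View pics/top0.png

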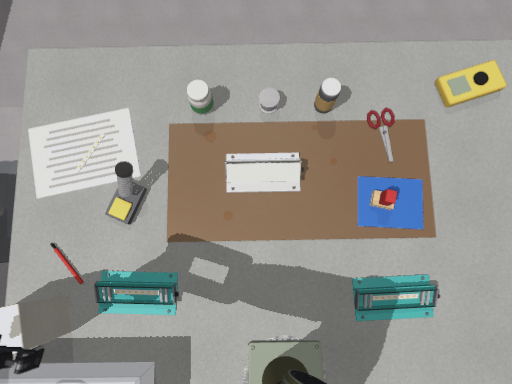

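```bash
cat > h.py <<'E'
import cv2,numpy as np
from rig import bot
from scipy.spatial.transform import Rotation as R
def cam(f,s=None):
    if "mount" in f:
        T=R.from_quat(s["eef_rot"]).as_matrix();m=np.array(f["mount"])
        return T@m[:3,3]+s["tool_pos"],T@m[:3,:3]
    q=np.array(f["rotation"]);return np.array(f["eye"]),(R.from_quat(q).as_matrix() if q.size==4 else q)
def ray(f,px,s=None):
    e,Rm=cam(f,s);u=cv2.undistortPoints(np.array(px,float).reshape(-1,1,2),np.array(f["K"]),np.array(f["distortion"])).reshape(-1,2)
    return e,np.c_[u[:,0],-u[:,1],-np.ones(len(u))]@Rm.T
def onz(f,px,z,s=None):
    e,d=ray(f,px,s);return e+d*((z-e[2])/d[:,2])[:,None]
def mask(im,lo,hi):
    return cv2.inRange(cv2.cvtColor(im,cv2.COLOR_RGB2HSV),lo,hi)
def big(m,n=1):
    return sorted(cv2.findContours(m,0,2)[0],key=cv2.contourArea)[::-1][:n]
def red(im): return mask(im,(0,150,60),(8,255,255))|mask(im,(172,150,60),(180,255,255))
E
python3 - <<'E'
from h import *
for n in("top","scene"):
    f=bot.grab_frame(n);im=f["image"]
    c=big(mask(im,(105,150,60),(125,255,255)),2 if n=="scene" else 1)
    for x in c:
        b=cv2.boxPoints(cv2.minAreaRect(x)) if n=="top" else cv2.approxPolyDP(x,4,True).reshape(-1,2)
        print(n,"mat",np.round(b).tolist(),np.round(onz(f,b,.006),3).tolist())
    r=big(red(im),3)
    for x in r:
        b=cv2.minAreaRect(x);print("red",cv2.contourArea(x),np.round(cv2.boxPoints(b)).tolist(),onz(f,[b[0]],.083).round(3))
    if n=="top":
        A=cv2.resize(im[165:235,350:430],None,fx=5,fy=5,interpolation=2); B=cv2.resize(im[145:200,215:310],None,fx=4,fy=4,interpolation=2)
    else:
        C=cv2.resize(im[110:170,155:225],None,fx=5,fy=5,interpolation=2);D=cv2.resize(im[170:250,195:285],None,fx=4,fy=4,interpolation=2)
o=np.zeros((680,790,3),np.uint8)
for a,(y,x) in((A,(0,0)),(B,(0,405)),(C,(355,0)),(D,(230,405))): 
    o[y:y+a.shape[0],x:x+a.shape[1]]=a[:680-y]
cv2.imwrite("pics/c1.png",cv2.resize(o[:,:,::-1],(690,594)))
E
```

```text
top mat [[356.0, 226.0], [358.0, 176.0], [424.0, 179.0], [422.0, 228.0]] [[0.397, -0.206, 0.006], [0.535, -0.221, 0.006], [0.523, -0.405, 0.006], [0.386, -0.387, 0.006]]
red 191.0 [[379.0, 203.0], [382.0, 188.0], [397.0, 191.0], [394.0, 206.0]] [[ 0.463 -0.272  0.083]]
red 146.5 [[364.0, 114.0], [375.0, 109.0], [382.0, 124.0], [372.0, 130.0]] [[ 0.674 -0.249  0.083]]
red 143.0 [[382.0, 109.0], [393.0, 109.0], [393.0, 125.0], [382.0, 125.0]] [[ 0.68  -0.288  0.083]]
scene mat [[193, 119], [162, 135], [189, 162], [219, 144]] [[0.387, -0.378, 0.006], [0.521, -0.395, 0.006], [0.533, -0.224, 0.006], [0.403, -0.212, 0.006]]
scene mat [[125, 46], [100, 58], [116, 71], [121, 85], [144, 73], [140, 57]] [[0.299, -0.978, 0.006], [0.43, -0.981, 0.006], [0.431, -0.846, 0.006], [0.468, -0.749, 0.006], [0.354, -0.747, 0.006], [0.299, -0.856, 0.006]]
red 189.5 [[124.0, 178.0], [133.0, 166.0], [149.0, 177.0], [140.0, 190.0]] [[ 0.72  -0.234  0.083]]
red 105.0 [[186.0, 126.0], [195.0, 125.0], [197.0, 140.0], [188.0, 141.0]] [[ 0.478 -0.259  0.083]]
red 82.5 [[425.0, 252.0], [428.0, 252.0], [437.0, 291.0], [433.0, 291.0]] [[0.354 0.573 0.083]]
```

View pics/c1.png

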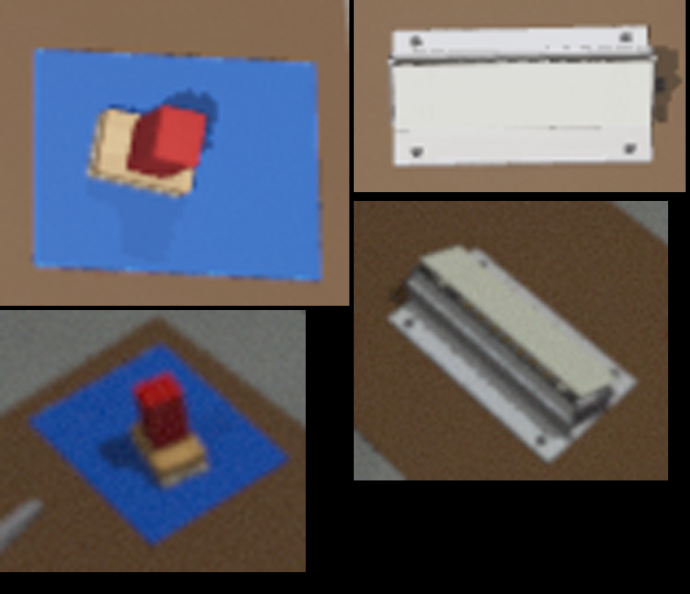

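Candidates: red – block handle top(388,197), scissors (381,118), pen (67,263); lamp – white (263,173) vs turquoise (137,293), (395,297). The crop confirms: red handle on wooden foot on blue mat, and the white lamp with cover sloping towards the robot. Moving the wrist over the lamp.

Call:
{"method": "send_rows", "body": {
  "increments": [
    {"delta_pos": [0.6, -0.84, 0], "yaw": 0, "jaw": 85},
    {"delta_pos": [0.6, -0.84, 0], "yaw": 0, "jaw": 85},
    {"delta_pos": [0.6, -0.84, 0], "yaw": 0, "jaw": 85},
    {"delta_pos": [0.6, -0.84, 0], "yaw": 0, "jaw": 85},
    {"delta_pos": [0.6, -0.84, 0], "yaw": 0, "jaw": 85}
  ]
}}

```text
time_s: 0.67
tool_pos: [0.2359, 0.429, 0.2312]
eef_rot: [0.127, 0.992, -0.0, 0.0]
wrist_force: [0.7, -0.2, 0.8]
gripper_width: 0.995
gripper_force: 0.0
```

Call:
{"method": "send_rows", "body": {
  "increments": [
    {"delta_pos": [0.6, -0.84, 0], "yaw": 0, "jaw": 85},
    {"delta_pos": [0.6, -0.84, 0], "yaw": 0, "jaw": 85},
    {"delta_pos": [0.6, -0.84, 0], "yaw": 0, "jaw": 85},
    {"delta_pos": [0.6, -0.84, 0], "yaw": 0, "jaw": 85},
    {"delta_pos": [0.6, -0.84, 0], "yaw": 0, "jaw": 85}
  ]
}}

```text
time_s: 1.08
tool_pos: [0.326, 0.303, 0.2314]
eef_rot: [0.127, 0.992, 0.0, 0.0]
wrist_force: [0.0, 0.2, -0.0]
gripper_width: 0.999
gripper_force: 0.0
```

Call:
{"method": "send_rows", "body": {
  "increments": [
    {"delta_pos": [0.6, -0.84, 0], "yaw": 0, "jaw": 85},
    {"delta_pos": [0.6, -0.84, 0], "yaw": 0, "jaw": 85},
    {"delta_pos": [0.6, -0.84, 0], "yaw": 0, "jaw": 85},
    {"delta_pos": [0.6, -0.84, 0], "yaw": 0, "jaw": 85},
    {"delta_pos": [0.6, -0.84, 0], "yaw": 0, "jaw": 85}
  ]
}}

```text
time_s: 1.5
tool_pos: [0.4161, 0.1769, 0.2314]
eef_rot: [0.128, 0.992, 0.0, 0.0]
wrist_force: [0.8, -0.2, 0.2]
gripper_width: 0.998
gripper_force: 0.0
```

Call:
{"method": "send_rows", "body": {
  "increments": [
    {"delta_pos": [0.6, -0.84, 0], "yaw": 0, "jaw": 85},
    {"delta_pos": [0.6, -0.84, 0], "yaw": 0, "jaw": 85},
    {"delta_pos": [0.6, -0.84, 0], "yaw": 0, "jaw": 85},
    {"delta_pos": [0.6, -0.84, 0], "yaw": 0, "jaw": 85},
    {"delta_pos": [0, 0, 0], "yaw": 0, "jaw": 85}
  ]
}}

```text
time_s: 1.92
tool_pos: [0.4904, 0.0733, 0.2315]
eef_rot: [0.13, 0.992, -0.001, 0.001]
wrist_force: [0.3, -0.1, 0.5]
gripper_width: 0.995
gripper_force: 0.0
```

```bash
python3 - <<'E'
from h import *
s=bot.read_state();f=bot.grab_frame("wrist");im=f["image"]
print(s["time_s"],np.round(s["tool_pos"],4),np.round(s["eef_rot"],3),np.round(s["dq"],3))
cv2.imwrite("pics/w1.png",im[:,:,::-1])
def lamp(f,im,s,roi=None):
    m=cv2.inRange(cv2.cvtColor(im,cv2.COLOR_RGB2HSV),(0,0,95),(180,60,255))
    if roi: z=np.zeros_like(m);a,b,c,d=roi;z[b:d,a:c]=m[b:d,a:c];m=z
    c=big(m)[0];b=cv2.boxPoints(cv2.minAreaRect(c));w=onz(f,b,.005,s)
    print(cv2.contourArea(c),b.round(1).tolist(),w.round(4)[:,:2].tolist(),"centre",w.mean(0).round(4),"sides",[np.linalg.norm(w[i]-w[i-1]).round(4) for i in range(4)])
lamp(f,im,s)
t=bot.grab_frame("top");lamp(t,t["image"],None,(200,140,330,205))
E
```

```text
1.9167 [0.4904 0.0733 0.2315] [ 0.13   0.992 -0.001  0.001] [ 0.062 -0.032  0.044  0.059  0.045  0.058]
18889.0 [[-0.0, 0.0], [363.0, 0.0], [363.0, 106.0], [0.0, 106.0]] [[0.2614, -0.1422], [0.3613, 0.2205], [0.466, 0.2019], [0.3597, -0.1917]] centre [0.3621 0.0221 0.005 ] sides [np.float64(0.11), np.float64(0.3762), np.float64(0.1064), np.float64(0.4077)]
2242.5 [[223.0, 140.0], [291.0, 140.0], [291.0, 204.0], [223.0, 204.0]] [[0.6481, 0.1585], [0.6447, -0.0362], [0.4598, -0.0301], [0.4628, 0.159]] centre [0.5539 0.0628 0.005 ] sides [np.float64(0.1852), np.float64(0.1948), np.float64(0.185), np.float64(0.1892)]
```

View pics/w1.png

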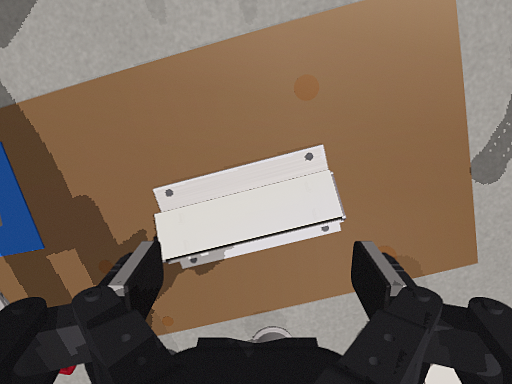

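```bash
python3 - <<'E'
from h import *
s=bot.read_state();f=bot.grab_frame("wrist");im=f["image"]
g=cv2.cvtColor(im,cv2.COLOR_RGB2GRAY)
P=[]
for x,y in [(169,193),(309,156),(194,260),(325,228)]:
    w=g[y-6:y+7,x-6:x+7].astype(float);k=np.clip(150-w,0,None);yy,xx=np.mgrid[-6:7,-6:7];P.append((x+(k*xx).sum()/k.sum(),y+(k*yy).sum()/k.sum()))
w=onz(f,P,.007,s);print(np.round(P,1).tolist(),w.round(4)[:,:2].tolist(),"c",w.mean(0).round(4))
fl=onz(f,[(153,188),(323,146)],.005,s);d=fl[1]-fl[0];print("flange near",fl.round(4).tolist(),np.linalg.norm(d),np.degrees(np.arctan2(-d[0],d[1])))
a=-np.arctan2(d[0],d[1]);c=fl.mean(0)[:2]+.055*np.array([np.cos(a),np.sin(a)]);print("lamp c from flange",c)
# cover corners at heights: home centre z=.043 + 8mm normal ; low edge -13, high +13
z0=.043+.008*np.cos(np.pi/6)
lo=onz(f,[(155,213),(332,171)],z0-.013,s);hi=onz(f,[(163,260),(343,217)],z0+.013,s)
print("cover",lo.round(4).tolist(),hi.round(4).tolist(),(lo.mean(0)+hi.mean(0))/2,np.linalg.norm(lo[1]-lo[0]),np.linalg.norm(lo.mean(0)-hi.mean(0)))
t=bot.grab_frame("top");im=t["image"]
m=mask(im,(8,60,120),(30,255,255));z=np.zeros_like(m);z[185:215,365:402]=m[185:215,365:402]
c=big(z)[0];b=cv2.boxPoints(cv2.minAreaRect(c));print("wood",b.round(1).tolist(),onz(t,b,.02).round(4).tolist())
h=cv2.cvtColor(im,cv2.COLOR_RGB2HSV)[180:212,370:402];mm=((h[...,0]<8)|(h[...,0]>172))&(h[...,1]>150)&(h[...,2]>150)
c=np.argwhere(mm)[:,::-1].astype(np.float32)+[370,180];b=cv2.minAreaRect(c.astype(np.float32));q=cv2.boxPoints(b);print("redtop",len(c),q.round(1).tolist(),onz(t,q,.086).round(4).tolist(),onz(t,[b[0]],.086).round(4))
E
```

```text
[[166.0, 194.7], [306.1, 157.4], [192.8, 259.1], [324.2, 226.5]] [[0.5039, -0.0386], [0.5024, 0.1321], [0.5934, -0.0342], [0.592, 0.1352]] c [0.5479 0.0486 0.007 ]
flange near [[0.4925, -0.0516, 0.005], [0.4948, 0.1539, 0.005]] 0.2055051408766518 -0.6634497309062621
lamp c from flange [0.5486391  0.05047214]
cover [[0.514, -0.0467, 0.0369], [0.5171, 0.1527, 0.0369]] [[0.5597, -0.0458, 0.0629], [0.5602, 0.15, 0.0629]] [0.53773132 0.05254773 0.0499282 ] 0.19942259244503224 0.051465137714638974
wood [[370.70001220703125, 204.1999969482422], [374.3999938964844, 189.60000610351562], [396.0, 195.0], [392.3999938964844, 209.60000610351562]] [[0.4538, -0.2466, 0.02], [0.4941, -0.2594, 0.02], [0.4781, -0.3178, 0.02], [0.4379, -0.3046, 0.02]]
redtop 129 [[383.79998779296875, 200.89999389648438], [386.79998779296875, 188.6999969482422], [396.8999938964844, 191.1999969482422], [393.8999938964844, 203.5]] [[0.4527, -0.2602, 0.086], [0.4844, -0.2704, 0.086], [0.4774, -0.296, 0.086], [0.4457, -0.2856, 0.086]] [[ 0.465 -0.278  0.086]]
```

```bash
python3 - <<'E'
import cv2,numpy as np
a=cv2.imread("pics/w1.png")[140:280,145:350];b=cv2.imread("pics/top0.png")[145:200,220:308]
A=cv2.resize(a,None,fx=3,fy=3,interpolation=2);B=cv2.resize(b,None,fx=3,fy=3,interpolation=2)
o=np.zeros((590,620,3),np.uint8);o[:A.shape[0],:A.shape[1]]=A;o[425:,:264]=B;o=((o/255.)**1.5*255).astype(np.uint8);cv2.imwrite("pics/c2.png",o)
E
```

```text
(no output)
```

View pics/c2.png

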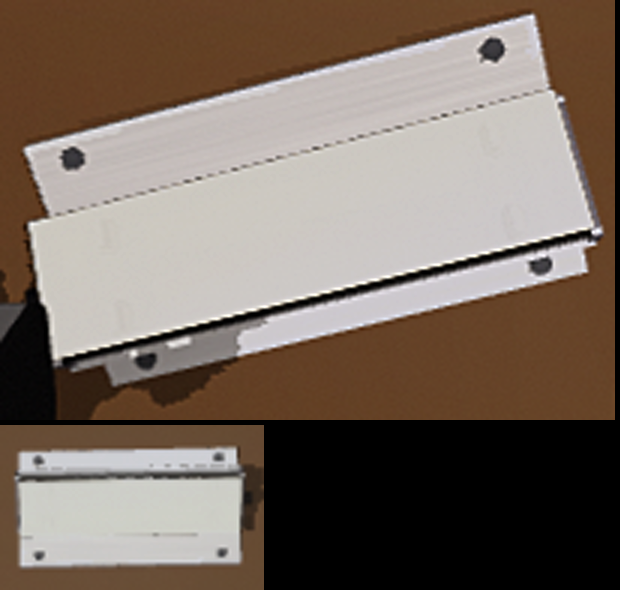

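```bash
python3 - <<'E'
from h import *
s=bot.read_state();f=bot.grab_frame("wrist");im=f["image"]
w1=cv2.imread("pics/w1.png")[:,:,::-1]
r=cv2.matchTemplate(im,np.ascontiguousarray(w1[140:280,145:350]),cv2.TM_CCOEFF_NORMED);l=cv2.minMaxLoc(r);print(l[1],l[3],np.round(s["tool_pos"],4),np.round(s["eef_rot"],4))
o=np.array(l[3],float)
def P(a,z): return onz(f,np.array(a)/3+o,z,s)
sc=P([(72,158),(491,49),(540,265),(147,360)],.007);print("screws",sc.round(4)[:,:2].tolist(),sc.mean(0))
fl=P([(24,149),(533,15),(587,270),(113,384)],.005);print("flange",fl.round(4)[:,:2].tolist())
lo=P([(28,221),(557,92)],.0369);hi=P([(55,362),(594,232)],.0629);print("cover",lo.round(4).tolist(),hi.round(4).tolist(),(lo.mean(0)+hi.mean(0))/2)
E
```

```text
0.9638630747795105 (141, 145) [0.4868 0.078  0.231 ] [ 1.274e-01  9.919e-01  2.000e-04 -6.000e-04]
screws [[0.5065, -0.0396], [0.5054, 0.1309], [0.5988, 0.1313], [0.5998, -0.0386]] [0.5526165  0.04598782 0.007     ]
flange [[0.4985, -0.0577], [0.497, 0.1495], [0.607, 0.1499], [0.6082, -0.0571]]
cover [[0.5185, -0.0526, 0.0369], [0.5195, 0.1476, 0.0369]] [[0.5646, -0.0504, 0.0629], [0.5638, 0.1464, 0.0629]] [0.54159579 0.04776709 0.0499    ]
```

```bash
python3 - <<'E'
from h import *
t=bot.grab_frame("top");im=t["image"]
col=cv2.cvtColor(im,cv2.COLOR_RGB2GRAY)
for x in (240,262,285): print(x,[(150+i,int(v)) for i,v in enumerate(col[150:195,x])])
for n,y in (("far",153.3),("hi",163),("lo",182),("near",191.7)):
    print(n,[onz(t,[(262,y)],z)[0].round(4).tolist() for z in (.005,.037,.063)])
s=bot.read_state();f=bot.grab_frame("wrist");o=np.array((141,145.))
# triangulate edge mid points in xz
for n,y,a in (("hi",163,[(55,362),(594,232)]),("lo",182,[(28,221),(557,92)])):
    e,d=ray(t,[(262,y)]);e2,d2=ray(f,[np.mean(a,0)/3+o],s)
    A=np.c_[d[0][[0,2]],-d2[0][[0,2]]];k=np.linalg.solve(A,(e2-e)[[0,2]]);print(n,e+k[0]*d[0],e2+k[1]*d2[0])
E
```

```text
240 [(150, 134), (151, 131), (152, 128), (153, 125), (154, 121), (155, 116), (156, 110), (157, 103), (158, 93), (159, 91), (160, 96), (161, 95), (162, 81), (163, 73), (164, 73), (165, 73), (166, 73), (167, 75), (168, 73), (169, 84), (170, 91), (171, 88), (172, 69), (173, 64), (174, 70), (175, 66), (176, 56), (177, 52), (178, 51), (179, 91), (180, 211), (181, 229), (182, 230), (183, 230), (184, 228), (185, 227), (186, 228), (187, 227), (188, 227), (189, 227), (190, 230), (191, 218), (192, 154), (193, 125), (194, 126)]
262 [(150, 133), (151, 131), (152, 128), (153, 123), (154, 120), (155, 115), (156, 109), (157, 103), (158, 94), (159, 122), (160, 139), (161, 100), (162, 79), (163, 78), (164, 78), (165, 81), (166, 78), (167, 79), (168, 89), (169, 96), (170, 82), (171, 61), (172, 52), (173, 53), (174, 51), (175, 49), (176, 48), (177, 46), (178, 48), (179, 47), (180, 50), (181, 167), (182, 222), (183, 229), (184, 228), (185, 227), (186, 227), (187, 227), (188, 227), (189, 227), (190, 227), (191, 182), (192, 128), (193, 124), (194, 126)]
285 [(150, 159), (151, 159), (152, 159), (153, 159),
[... 256 characters left out ...]
5, 159), (176, 159), (177, 159), (178, 159), (179, 159), (180, 158), (181, 159), (182, 159), (183, 159), (184, 159), (185, 159), (186, 158), (187, 158), (188, 158), (189, 158), (190, 159), (191, 159), (192, 159), (193, 160), (194, 160)]
far [[0.6068, 0.0476, 0.005], [0.5979, 0.0484, 0.037], [0.5906, 0.0492, 0.063]]
hi [[0.5784, 0.0481, 0.005], [0.5703, 0.049, 0.037], [0.5638, 0.0497, 0.063]]
lo [[0.5235, 0.0492, 0.005], [0.5171, 0.0501, 0.037], [0.5119, 0.0507, 0.063]]
near [[0.4958, 0.0498, 0.005], [0.4903, 0.0506, 0.037], [0.4858, 0.0513, 0.063]]
hi [0.56341646 0.04974802 0.0645206 ] [0.56341646 0.05093867 0.0645206 ]
lo [0.51323715 0.05057457 0.0564332 ] [0.51323715 0.05276872 0.0564332 ]
```

Call:
{"method": "send_rows", "body": {
  "increments": [
    {"delta_pos": [-0.06, -0.99, 0], "yaw": 0, "jaw": 85},
    {"delta_pos": [-0.06, -0.99, 0], "yaw": 0, "jaw": 85},
    {"delta_pos": [-0.06, -0.99, 0], "yaw": 0, "jaw": 85},
    {"delta_pos": [-0.06, -0.99, 0], "yaw": 0, "jaw": 85},
    {"delta_pos": [-0.06, -0.99, 0], "yaw": 0, "jaw": 85}
  ]
}}

```text
time_s: 2.68
tool_pos: [0.4781, -0.0711, 0.2315]
eef_rot: [0.126, 0.992, -0.0, 0.0]
wrist_force: [0.5, 0.3, -0.3]
gripper_width: 0.996
gripper_force: 0.0
```

Call:
{"method": "send_rows", "body": {
  "increments": [
    {"delta_pos": [-0.06, -0.99, 0], "yaw": 0, "jaw": 85},
    {"delta_pos": [-0.06, -0.99, 0], "yaw": 0, "jaw": 85},
    {"delta_pos": [-0.06, -0.99, 0], "yaw": 0, "jaw": 85},
    {"delta_pos": [-0.06, -0.99, 0], "yaw": 0, "jaw": 85},
    {"delta_pos": [-0.06, -0.99, 0], "yaw": 0, "jaw": 85}
  ]
}}

```text
time_s: 3.1
tool_pos: [0.4694, -0.2199, 0.2315]
eef_rot: [0.127, 0.992, -0.0, 0.0]
wrist_force: [-0.1, -0.4, -0.3]
gripper_width: 0.996
gripper_force: 0.0
```

Call:
{"method": "send_rows", "body": {
  "increments": [
    {"delta_pos": [-0.06, -0.99, 0], "yaw": 0, "jaw": 85},
    {"delta_pos": [-0.06, -0.99, 0], "yaw": 0, "jaw": 85},
    {"delta_pos": [0, 0, 0], "yaw": 0, "jaw": 85},
    {"delta_pos": [0, 0, 0], "yaw": 0, "jaw": 85},
    {"delta_pos": [0, 0, 0], "yaw": 0, "jaw": 85}
  ]
}}

```text
time_s: 3.52
tool_pos: [0.4659, -0.2778, 0.2311]
eef_rot: [0.127, 0.992, 0.0, -0.0]
wrist_force: [0.2, 0.4, -0.9]
gripper_width: 0.995
gripper_force: 0.0
```

```bash
python3 - <<'E'
from h import *
s=bot.read_state();f=bot.grab_frame("wrist");im=f["image"]
print(np.round(s["tool_pos"],4),np.round(s["eef_rot"],3),np.round(s["dq"],3).max())
cv2.imwrite("pics/w2.png",im[:,:,::-1])
c=big(red(im))[0];b=cv2.minAreaRect(c);q=cv2.boxPoints(b);print(cv2.contourArea(c),q.round(1).tolist())
w=onz(f,q,.086,s);print(w.round(4).tolist(),w.mean(0).round(4))
T=R.from_quat(s["eef_rot"]).as_matrix();print("tool y",np.degrees(np.arctan2(-T[0,1],T[1,1])))
E
```

```text
[ 0.4659 -0.2778  0.2311] [ 0.127  0.992  0.    -0.   ] 0.017
1175.5 [[238.0, 146.0], [267.0, 146.0], [267.0, 189.0], [238.0, 189.0]]
[[0.4372, -0.2869, 0.086], [0.4437, -0.2618, 0.086], [0.4825, -0.2716, 0.086], [0.4758, -0.2976, 0.086]] [ 0.4598 -0.2795  0.086 ]
tool y -14.613767151345726
```

View pics/w2.png

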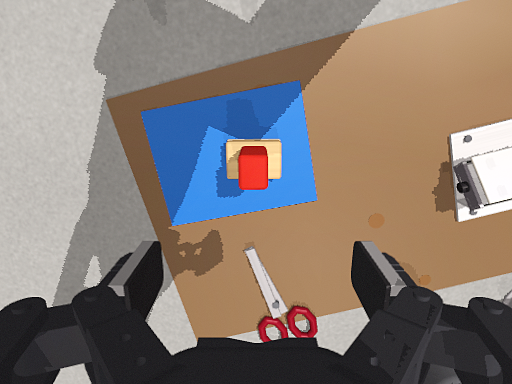

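Call:
{"method": "send_rows", "body": {
  "increments": [
    {"delta_pos": [0, -0.07, -0.9], "yaw": 0, "jaw": 85},
    {"delta_pos": [0, 0, -0.9], "yaw": 0, "jaw": 85},
    {"delta_pos": [0, 0, -0.9], "yaw": 0, "jaw": 85},
    {"delta_pos": [0, 0, -0.9], "yaw": 0, "jaw": 85},
    {"delta_pos": [0, 0, -0.9], "yaw": 0, "jaw": 85}
  ]
}}

```text
time_s: 3.98
tool_pos: [0.4663, -0.2792, 0.0955]
eef_rot: [0.126, 0.992, -0.0, 0.0]
wrist_force: [-0.0, 0.7, -0.6]
gripper_width: 0.996
gripper_force: 0.0
```

Call:
{"method": "send_rows", "body": {
  "increments": [
    {"delta_pos": [0, 0, -0.9], "yaw": 0, "jaw": 85},
    {"delta_pos": [0, 0, -0.5], "yaw": 0, "jaw": 85},
    {"delta_pos": [0, 0, -0.2], "yaw": 0, "jaw": 85},
    {"delta_pos": [0, 0, 0], "yaw": 0, "jaw": 60},
    {"delta_pos": [0, 0, 0], "yaw": 0, "jaw": 40}
  ]
}}

```text
time_s: 4.4
tool_pos: [0.4666, -0.2805, 0.049]
eef_rot: [0.127, 0.992, -0.0, 0.0]
wrist_force: [-0.2, 0.0, -0.3]
gripper_width: 0.742
gripper_force: 0.0
```

Call:
{"method": "send_rows", "body": {
  "increments": [
    {"delta_pos": [0, 0, 0], "yaw": 0, "jaw": 25},
    {"delta_pos": [0, 0, 0], "yaw": 0, "jaw": 15},
    {"delta_pos": [0, 0, 0], "yaw": 0, "jaw": 15},
    {"delta_pos": [0, 0, 0], "yaw": 0, "jaw": 15},
    {"delta_pos": [0, 0, 0], "yaw": 0, "jaw": 15}
  ],
  "newtons": 30
}}

```text
time_s: 4.82
tool_pos: [0.4671, -0.2819, 0.0499]
eef_rot: [0.128, 0.992, -0.001, 0.001]
wrist_force: [0.7, -0.3, 6.0]
gripper_width: 0.326
gripper_force: 31.9
```

Call:
{"method": "send_rows", "body": {
  "increments": [
    {"delta_pos": [0, 0, 0], "yaw": 0, "jaw": 15},
    {"delta_pos": [0, 0, 0], "yaw": 0, "jaw": 15},
    {"delta_pos": [0, 0, 0], "yaw": 0, "jaw": 15},
    {"delta_pos": [0, 0, 0], "yaw": 0, "jaw": 15},
    {"delta_pos": [0, 0, 0], "yaw": 0, "jaw": 15}
  ]
}}

```text
time_s: 5.23
tool_pos: [0.4671, -0.2819, 0.05]
eef_rot: [0.128, 0.992, -0.001, 0.001]
wrist_force: [-0.2, 0.3, 6.5]
gripper_width: 0.327
gripper_force: 32.0
```

Call:
{"method": "send_rows", "body": {
  "increments": [
    {"delta_pos": [0, 0, 0.6], "yaw": 0, "jaw": 15},
    {"delta_pos": [0, 0, 0.6], "yaw": 0, "jaw": 15},
    {"delta_pos": [0, 0, 0.6], "yaw": 0.5, "jaw": 15},
    {"delta_pos": [0, 0, 0], "yaw": 1, "jaw": 15},
    {"delta_pos": [0, 0, 0], "yaw": 1, "jaw": 15}
  ]
}}

```text
time_s: 5.65
tool_pos: [0.4662, -0.2814, 0.1032]
eef_rot: [0.017, 1.0, -0.001, 0.001]
wrist_force: [-0.7, -0.3, -3.9]
gripper_width: 0.322
gripper_force: 30.8
```

Call:
{"method": "send_rows", "body": {
  "increments": [
    {"delta_pos": [0, 0, 0], "yaw": 0.45, "jaw": 15},
    {"delta_pos": [0, 0, 0], "yaw": 0, "jaw": 15},
    {"delta_pos": [0, 0, 0], "yaw": 0, "jaw": 15},
    {"delta_pos": [0, 0, -0.3], "yaw": 0, "jaw": 15},
    {"delta_pos": [0, 0, -0.3], "yaw": 0, "jaw": 15}
  ]
}}

```text
time_s: 6.07
tool_pos: [0.4661, -0.2812, 0.0839]
eef_rot: [-0.0, 1.0, -0.0, 0.0]
wrist_force: [-0.1, 1.0, -2.8]
gripper_width: 0.323
gripper_force: 30.8
```

Call:
{"method": "send_rows", "body": {
  "increments": [
    {"delta_pos": [0, 0, -0.3], "yaw": 0, "jaw": 15},
    {"delta_pos": [0, 0, -0.3], "yaw": 0, "jaw": 15},
    {"delta_pos": [0, 0, -0.2], "yaw": 0, "jaw": 15},
    {"delta_pos": [0, 0, -0.2], "yaw": 0, "jaw": 15},
    {"delta_pos": [0, 0, 0], "yaw": 0, "jaw": 15}
  ],
  "newtons": 20
}}

```text
time_s: 6.48
tool_pos: [0.4648, -0.2801, 0.0523]
eef_rot: [-0.001, 1.0, 0.001, -0.001]
wrist_force: [-1.1, 0.3, -3.4]
gripper_width: 0.326
gripper_force: 30.7
```

Call:
{"method": "send_rows", "body": {
  "increments": [
    {"delta_pos": [0, 0, -0.06], "yaw": 0, "jaw": 15},
    {"delta_pos": [0, 0, -0.06], "yaw": 0, "jaw": 15},
    {"delta_pos": [0, 0, -0.05], "yaw": 0, "jaw": 15},
    {"delta_pos": [0, 0, 0], "yaw": 0, "jaw": 15},
    {"delta_pos": [0, 0, 0], "yaw": 0, "jaw": 15}
  ],
  "newtons": 20
}}

```text
time_s: 6.9
tool_pos: [0.4664, -0.2814, 0.05]
eef_rot: [-0.001, 1.0, -0.0, 0.001]
wrist_force: [-0.6, 1.3, -0.3]
gripper_width: 0.328
gripper_force: 31.2
```

Call:
{"method": "send_rows", "body": {
  "increments": [
    {"delta_pos": [0, 0, -0.1], "yaw": 0, "jaw": 15},
    {"delta_pos": [-0.08, 0, 0.02], "yaw": 0, "jaw": 15},
    {"delta_pos": [-0.08, 0, 0.02], "yaw": 0, "jaw": 15},
    {"delta_pos": [-0.08, 0, 0.02], "yaw": 0, "jaw": 15},
    {"delta_pos": [-0.08, 0, 0.02], "yaw": 0, "jaw": 15}
  ],
  "newtons": 20
}}

```text
time_s: 7.32
tool_pos: [0.4581, -0.2825, 0.0501]
eef_rot: [-0.001, 1.0, -0.002, 0.002]
wrist_force: [1.8, 0.1, -0.9]
gripper_width: 0.32
gripper_force: 30.7
```

```bash
cat > tilt.py <<'E'
from h import *
s=bot.read_state();f=bot.grab_frame("scene");im=f["image"]
import sys
x,y=int(sys.argv[2]),int(sys.argv[3])
g=cv2.resize(im[y-45:y+45,x-60:x+60],None,fx=5,fy=5,interpolation=2);cv2.imwrite(f"pics/{sys.argv[1]}.png",g[:,:,::-1])
print({k:np.round(s[k],3).tolist() for k in("tool_pos","wrist_force","ft_torque","gripper_force")})
E
python3 tilt.py t1 195 138
```

```text
{'tool_pos': [0.458, -0.282, 0.05], 'wrist_force': [1.802, 0.09, -0.939], 'ft_torque': [-0.07, 0.065, 0.053], 'gripper_force': 30.738}
```

View pics/t1.png

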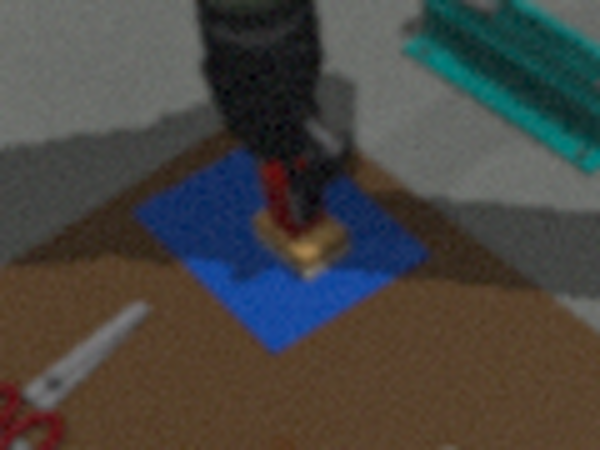

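Call:
{"method": "send_rows", "body": {
  "increments": [
    {"delta_pos": [0, 0, -0.12], "yaw": 0, "jaw": 15},
    {"delta_pos": [0, 0, -0.08], "yaw": 0, "jaw": 15},
    {"delta_pos": [-0.08, 0, 0], "yaw": 0, "jaw": 15},
    {"delta_pos": [-0.08, 0, 0], "yaw": 0, "jaw": 15},
    {"delta_pos": [-0.08, 0, 0], "yaw": 0, "jaw": 15}
  ],
  "newtons": 20
}}

```text
time_s: 7.78
tool_pos: [0.4569, -0.2827, 0.0497]
eef_rot: [0.0, 1.0, -0.002, 0.008]
wrist_force: [12.5, 11.5, 27.8]
gripper_width: 0.322
gripper_force: 34.8
```

Call:
{"method": "send_rows", "body": {
  "increments": [
    {"delta_pos": [-0.08, 0, 0], "yaw": 0, "jaw": 15},
    {"delta_pos": [-0.08, 0, 0], "yaw": 0, "jaw": 15},
    {"delta_pos": [-0.08, 0, 0], "yaw": 0, "jaw": 15},
    {"delta_pos": [-0.08, 0, 0], "yaw": 0, "jaw": 15},
    {"delta_pos": [-0.08, 0, 0], "yaw": 0, "jaw": 15}
  ]
}}

```text
time_s: 8.2
tool_pos: [0.4469, -0.2833, 0.0502]
eef_rot: [0.001, 1.0, -0.003, 0.01]
wrist_force: [12.0, 10.5, 29.3]
gripper_width: 0.327
gripper_force: 36.2
```

```bash
python3 - <<'E'
from h import *
s=bot.read_state();f=bot.grab_frame("wrist");im=f["image"]
print({k:np.round(s[k],3).tolist() for k in("tool_pos","wrist_force","ft_torque","gripper_force")})
cv2.imwrite("pics/w3.png",im[:,:,::-1])
t=bot.grab_frame("top");cv2.imwrite("pics/t3.png",t["image"][:,:,::-1])
A=cv2.resize(im[60:320,130:380],None,fx=1.6,fy=1.6);B=cv2.resize(t["image"][160:240,345:435],None,fx=4,fy=4,interpolation=2)
o=np.zeros((420,780,3),np.uint8);o[:416,:400]=A;o[:320,410:770]=B;cv2.imwrite("pics/c3.png",o[:,:,::-1])
E
```

```text
{'tool_pos': [0.447, -0.283, 0.05], 'wrist_force': [11.962, 10.508, 29.298], 'ft_torque': [2.203, -2.331, -0.032], 'gripper_force': 36.192}
```

View pics/c3.png

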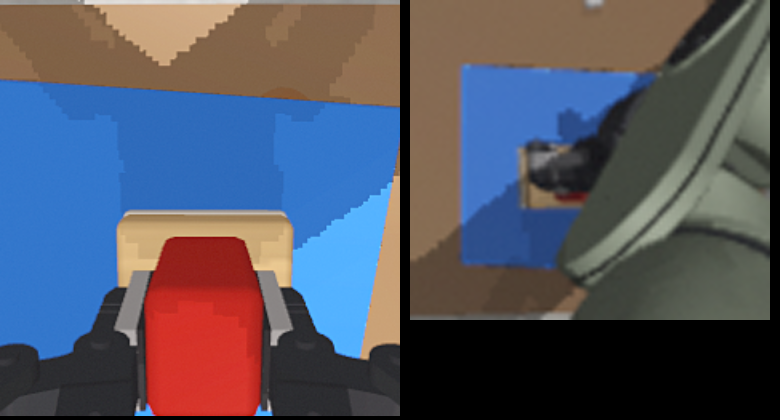

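Call:
{"method": "send_rows", "body": {
  "increments": [
    {"delta_pos": [0, 0, 0.4], "yaw": 0, "jaw": 15},
    {"delta_pos": [0, 0, 0.6], "yaw": 0, "jaw": 15},
    {"delta_pos": [0, 0, 0.6], "yaw": 0, "jaw": 15},
    {"delta_pos": [0.5, 0.2, 0], "yaw": -0.75, "jaw": 15},
    {"delta_pos": [0.8, 0.3, 0], "yaw": 0, "jaw": 15}
  ]
}}

```text
time_s: 8.72
tool_pos: [0.4733, -0.2661, 0.0899]
eef_rot: [0.034, 0.999, 0.0, -0.002]
wrist_force: [-0.1, -0.4, -3.5]
gripper_width: 0.325
gripper_force: 32.2
```

Call:
{"method": "send_rows", "body": {
  "increments": [
    {"delta_pos": [0.9, 0.3, 0], "yaw": 0, "jaw": 15},
    {"delta_pos": [0.9, 0.3, 0], "yaw": 0, "jaw": 15},
    {"delta_pos": [0.6, 0.15, 0], "yaw": 0, "jaw": 15},
    {"delta_pos": [0, 0, 0], "yaw": 0, "jaw": 15},
    {"delta_pos": [0, 0, 0], "yaw": 0, "jaw": 15}
  ]
}}

```text
time_s: 9.13
tool_pos: [0.5465, -0.2424, 0.0884]
eef_rot: [0.031, 1.0, 0.001, -0.003]
wrist_force: [-0.6, -0.5, -3.3]
gripper_width: 0.324
gripper_force: 32.3
```

```bash
python3 - <<'E'
from h import *
s=bot.read_state();f=bot.grab_frame("wrist");im=f["image"]
print({k:np.round(s[k],4).tolist() for k in("tool_pos","eef_rot","wrist_force","ft_torque","gripper_force")})
c=big(mask(im,(105,150,60),(125,255,255)))[0];z=cv2.approxPolyDP(c,4,True).reshape(-1,2);print(np.c_[z,onz(f,z,.006,s)[:,:2].round(3)].tolist())
cv2.imwrite("pics/w4.png",cv2.resize(im[:,:,::-1],(450,338)))
E
```

```text
{'tool_pos': [0.5465, -0.2424, 0.0884], 'eef_rot': [0.0311, 0.9995, 0.0009, -0.0027], 'wrist_force': [-0.569, -0.4811, -3.2819], 'ft_torque': [-0.0374, 0.0267, -0.0534], 'gripper_force': 32.2881}
[[9.0, 0.0, 0.408, -0.391], [39.0, 175.0, 0.522, -0.398], [285.0, 176.0, 0.534, -0.221], [290.0, 0.0, 0.42, -0.213]]
```

View pics/w4.png

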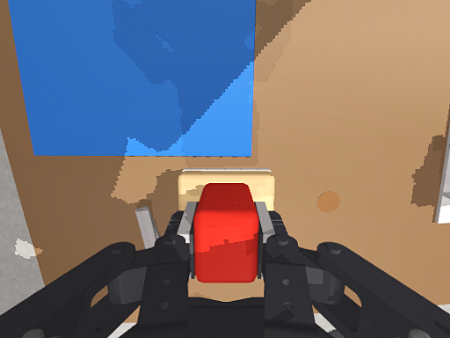

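Call:
{"method": "send_rows", "body": {
  "increments": [
    {"delta_pos": [0.45, -0.05, 0], "yaw": 0, "jaw": 15},
    {"delta_pos": [0, 0, -0.4], "yaw": 0, "jaw": 15},
    {"delta_pos": [0, 0, -0.4], "yaw": 0, "jaw": 15},
    {"delta_pos": [0, 0, -0.3], "yaw": 0, "jaw": 15},
    {"delta_pos": [0, 0, -0.15], "yaw": 0, "jaw": 15}
  ]
}}

```text
time_s: 9.6
tool_pos: [0.5583, -0.2439, 0.0496]
eef_rot: [0.032, 0.999, 0.002, -0.003]
wrist_force: [-0.4, 0.2, -2.7]
gripper_width: 0.323
gripper_force: 32.3
```

Call:
{"method": "send_rows", "body": {
  "increments": [
    {"delta_pos": [0, 0, -0.05], "yaw": 0, "jaw": 15},
    {"delta_pos": [0, 0, -0.05], "yaw": 0, "jaw": 15},
    {"delta_pos": [0, 0, -0.05], "yaw": 0, "jaw": 15},
    {"delta_pos": [0, 0, 0], "yaw": 0, "jaw": 15},
    {"delta_pos": [0, 0, 0], "yaw": 0, "jaw": 15}
  ]
}}

```text
time_s: 10.02
tool_pos: [0.5619, -0.2452, 0.0491]
eef_rot: [0.032, 0.999, -0.0, 0.0]
wrist_force: [-0.0, -0.4, -3.1]
gripper_width: 0.322
gripper_force: 32.3
```

Call:
{"method": "send_rows", "body": {
  "increments": [
    {"delta_pos": [0, 0, -0.05], "yaw": 0, "jaw": 15},
    {"delta_pos": [0, 0, -0.05], "yaw": 0, "jaw": 15},
    {"delta_pos": [0, 0, -0.02], "yaw": 0, "jaw": 15},
    {"delta_pos": [-0.1, 0, 0], "yaw": 0, "jaw": 15},
    {"delta_pos": [-0.1, 0, 0], "yaw": 0, "jaw": 15}
  ]
}}

```text
time_s: 10.43
tool_pos: [0.5584, -0.246, 0.0472]
eef_rot: [0.032, 0.999, -0.001, 0.003]
wrist_force: [2.1, 0.3, 5.2]
gripper_width: 0.323
gripper_force: 33.1
```

Call:
{"method": "send_rows", "body": {
  "increments": [
    {"delta_pos": [-0.07, 0, 0], "yaw": 0, "jaw": 15},
    {"delta_pos": [-0.07, 0, 0], "yaw": 0, "jaw": 15},
    {"delta_pos": [-0.07, 0, 0], "yaw": 0, "jaw": 15},
    {"delta_pos": [-0.07, 0, 0], "yaw": 0, "jaw": 15},
    {"delta_pos": [-0.07, 0, 0], "yaw": 0, "jaw": 15}
  ]
}}

```text
time_s: 10.85
tool_pos: [0.5477, -0.2464, 0.0472]
eef_rot: [0.032, 0.999, -0.001, 0.003]
wrist_force: [7.8, 0.6, 4.0]
gripper_width: 0.325
gripper_force: 33.0
```

Call:
{"method": "send_rows", "body": {
  "increments": [
    {"delta_pos": [-0.1, 0, 0.01], "yaw": 0, "jaw": 15},
    {"delta_pos": [-0.1, 0, 0.01], "yaw": 0, "jaw": 15},
    {"delta_pos": [-0.1, 0, 0.01], "yaw": 0, "jaw": 15},
    {"delta_pos": [-0.1, 0, 0.01], "yaw": 0, "jaw": 15},
    {"delta_pos": [-0.1, 0, 0.01], "yaw": 0, "jaw": 15}
  ]
}}

```text
time_s: 11.27
tool_pos: [0.5331, -0.2455, 0.0482]
eef_rot: [0.032, 0.999, -0.001, 0.004]
wrist_force: [6.0, 2.8, 1.4]
gripper_width: 0.326
gripper_force: 32.7
```

```bash
cat > prof.py <<'E'
from h import *
import sys
s=bot.read_state();f=bot.grab_frame("wrist");im=f["image"];cv2.imwrite(f"pics/{sys.argv[1]}.png",im[:,:,::-1])
print({k:np.round(s[k],4).tolist() for k in("time_s","tool_pos","wrist_force")})
for n in ("w3",sys.argv[1]):
    a=cv2.imread(f"pics/{n}.png")[:,:,::-1]
    m=red(np.ascontiguousarray(a));c=big(m)[0];x,y,w,h=cv2.boundingRect(c)
    print(n,"red box",x,y,w,h,[ (r,*a[r,255].tolist()) for r in range(150,330,6)])
    print("  row widths",[(r,int((m[r,200:320]>0).sum())) for r in range(y,y+h,8)])
    print("  col 212",[ (r,*a[r,212].tolist()) for r in range(150,260,6)])
E
python3 prof.py w5
```

```text
{'time_s': 11.2667, 'tool_pos': [0.5331, -0.2455, 0.0482], 'wrist_force': [5.9813, 2.8125, 1.4496]}
w3 red box 220 208 75 113 [(150, 45, 107, 187), (156, 48, 109, 188), (162, 47, 106, 187), (168, 47, 107, 187), (174, 46, 106, 187), (180, 44, 107, 187), (186, 46, 107, 188), (192, 174, 163, 147), (198, 171, 140, 97), (204, 206, 174, 122), (210, 145, 30, 28), (216, 147, 31, 25), (222, 147, 33, 25), (228, 147, 31, 25), (234, 148, 30, 28), (240, 167, 34, 25), (246, 193, 40, 33), (252, 213, 49, 41), (258, 214, 49, 40), (264, 214, 53, 41), (270, 213, 50, 41), (276, 214, 49, 40), (282, 215, 53, 44), (288, 214, 50, 43), (294, 213, 51, 40), (300, 214, 48, 41), (306, 214, 51, 41), (312, 216, 53, 44), (318, 211, 51, 43), (324, 206, 161, 104)]
  row widths [(208, 40), (216, 53), (224, 58), (232, 65), (240, 71), (248, 75), (256, 75), (264, 73), (272, 73), (280, 73), (288, 73), (296, 72), (304, 72), (312, 69), (320, 56)]
  col 212 [(150, 46, 106, 187), (156, 49, 109, 188), (162, 44, 108, 188), (168, 49, 109, 188), (174, 46, 106, 188), (180, 44, 105, 187), (186, 44, 106, 187), (192, 180, 168, 154), 
[... 756 characters left out ...]
 38), (294, 201, 47, 36), (300, 202, 46, 37), (306, 202, 47, 38), (312, 202, 44, 37), (318, 198, 44, 35), (324, 195, 157, 115)]
  row widths [(224, 41), (232, 60), (240, 71), (248, 73), (256, 73), (264, 73), (272, 73), (280, 73), (288, 73), (296, 73), (304, 72), (312, 72), (320, 64)]
  col 212 [(150, 39, 100, 178), (156, 42, 99, 178), (162, 43, 99, 177), (168, 47, 101, 179), (174, 54, 120, 201), (180, 50, 111, 194), (186, 65, 155, 246), (192, 66, 155, 247), (198, 66, 154, 246), (204, 63, 152, 245), (210, 63, 154, 247), (216, 206, 173, 120), (222, 255, 250, 191), (228, 214, 179, 124), (234, 130, 124, 123), (240, 126, 123, 121), (246, 160, 156, 155), (252, 159, 155, 154), (258, 160, 155, 154)]
```

Call:
{"method": "send_rows", "body": {
  "increments": [
    {"delta_pos": [-0.1, 0, 0], "yaw": 0, "jaw": 15},
    {"delta_pos": [-0.1, 0, 0], "yaw": 0, "jaw": 15},
    {"delta_pos": [-0.1, 0, 0], "yaw": 0, "jaw": 15},
    {"delta_pos": [-0.1, 0, -0.01], "yaw": 0, "jaw": 15},
    {"delta_pos": [0, 0, 0], "yaw": 0, "jaw": 15}
  ]
}}

```text
time_s: 11.73
tool_pos: [0.5195, -0.2447, 0.0468]
eef_rot: [0.032, 0.999, 0.0, 0.002]
wrist_force: [4.7, 2.6, 1.5]
gripper_width: 0.326
gripper_force: 32.3
```

```bash
python3 prof.py w6 | grep -v "^w3" | tail -3
```

```text
w6 red box 220 231 74 91 [(150, 47, 102, 178), (156, 81, 164, 253), (162, 76, 163, 251), (168, 77, 163, 252), (174, 72, 161, 251), (180, 74, 161, 251), (186, 70, 159, 250), (192, 71, 159, 250), (198, 71, 158, 250), (204, 67, 158, 250), (210, 69, 158, 249), (216, 67, 157, 249), (222, 40, 90, 167), (228, 43, 102, 180), (234, 225, 49, 37), (240, 255, 70, 56), (246, 255, 73, 57), (252, 255, 72, 59), (258, 255, 75, 62), (264, 255, 73, 62), (270, 255, 77, 62), (276, 201, 47, 41), (282, 204, 55, 46), (288, 203, 48, 41), (294, 204, 49, 40), (300, 204, 54, 46), (306, 205, 56, 46), (312, 205, 55, 46), (318, 180, 40, 36), (324, 195, 156, 116)]
  row widths [(231, 50), (239, 70), (247, 73), (255, 71), (263, 72), (271, 73), (279, 73), (287, 73), (295, 73), (303, 74), (311, 74), (319, 65)]
  col 212 [(150, 45, 103, 180), (156, 45, 102, 181), (162, 42, 103, 180), (168, 48, 104, 182), (174, 48, 105, 182), (180, 54, 117, 200), (186, 56, 117, 198), (192, 54, 115, 197), (198, 82, 171, 255), (204, 80, 172, 255), (210, 69, 158, 248), (216, 67, 157, 249), (222, 45, 102, 180), (228, 41, 100, 182), (234, 135, 129, 124), (240, 147, 144, 143), (246, 160, 157, 156), (252, 162, 158, 157), (258, 162, 158, 156)]
```

Call:
{"method": "send_rows", "body": {
  "increments": [
    {"delta_pos": [0, 0, 0.5], "yaw": 0, "jaw": 15},
    {"delta_pos": [0, 0, 0.8], "yaw": 0, "jaw": 15},
    {"delta_pos": [0, 0, 0.8], "yaw": 0, "jaw": 15},
    {"delta_pos": [0, 0.2, 0.8], "yaw": 0.4, "jaw": 15},
    {"delta_pos": [0, 0.5, 0], "yaw": 0.4, "jaw": 15}
  ],
  "newtons": 40
}}

```text
time_s: 12.2
tool_pos: [0.5198, -0.2268, 0.1371]
eef_rot: [-0.003, 1.0, -0.003, 0.003]
wrist_force: [2.7, -1.5, -1.4]
gripper_width: 0.326
gripper_force: 40.4
```

Call:
{"method": "send_rows", "body": {
  "increments": [
    {"delta_pos": [-0.1, 0.9, 0], "yaw": 0, "jaw": 15},
    {"delta_pos": [-0.1, 0.9, 0], "yaw": 0, "jaw": 15},
    {"delta_pos": [-0.1, 0.9, 0], "yaw": 0, "jaw": 15},
    {"delta_pos": [-0.1, 0.9, 0], "yaw": 0, "jaw": 15},
    {"delta_pos": [-0.1, 0.9, 0], "yaw": 0, "jaw": 15}
  ]
}}

```text
time_s: 12.62
tool_pos: [0.4997, -0.0864, 0.1301]
eef_rot: [-0.003, 1.0, 0.001, -0.003]
wrist_force: [0.5, 0.5, -2.6]
gripper_width: 0.324
gripper_force: 40.3
```

Call:
{"method": "send_rows", "body": {
  "increments": [
    {"delta_pos": [-0.05, 0.9, 0], "yaw": 0, "jaw": 15},
    {"delta_pos": [-0.05, 0.9, 0], "yaw": 0, "jaw": 15},
    {"delta_pos": [-0.05, 0.9, 0], "yaw": 0, "jaw": 15},
    {"delta_pos": [0, 0.6, 0], "yaw": 0, "jaw": 15},
    {"delta_pos": [0, 0.3, 0], "yaw": 0, "jaw": 15}
  ]
}}

```text
time_s: 13.03
tool_pos: [0.495, 0.0221, 0.1302]
eef_rot: [-0.005, 1.0, 0.001, -0.003]
wrist_force: [-0.1, -0.0, -3.2]
gripper_width: 0.322
gripper_force: 40.4
```

Call:
{"method": "send_rows", "body": {
  "increments": [
    {"delta_pos": [0, 0, 0], "yaw": 0, "jaw": 15},
    {"delta_pos": [0, 0, 0], "yaw": 0, "jaw": 15},
    {"delta_pos": [0, 0, 0], "yaw": 0, "jaw": 15},
    {"delta_pos": [0, 0, 0], "yaw": 0, "jaw": 15},
    {"delta_pos": [0, 0, 0], "yaw": 0, "jaw": 15}
  ]
}}

```text
time_s: 13.45
tool_pos: [0.4987, 0.0179, 0.1331]
eef_rot: [-0.002, 1.0, -0.0, -0.0]
wrist_force: [-0.2, -0.3, -2.9]
gripper_width: 0.323
gripper_force: 40.4
```

```bash
python3 - <<'E'
from h import *
s=bot.read_state();f=bot.grab_frame("scene");im=f["image"]
print({k:np.round(s[k],4).tolist() for k in("tool_pos","eef_rot","wrist_force","ft_torque","gripper_force")})
w=bot.grab_frame("wrist")["image"];cv2.imwrite("pics/w7.png",w[:,:,::-1])
A=cv2.resize(im[135:255,180:290],None,fx=4,fy=4,interpolation=2);B=cv2.resize(w,(352,264))
o=np.zeros((480,800,3),np.uint8);o[:480,:440]=A;o[:264,445:797]=B;cv2.imwrite("pics/c4.png",o[:,:,::-1])
E
```

```text
{'tool_pos': [0.4987, 0.0179, 0.1331], 'eef_rot': [-0.0022, 1.0, -0.0001, -0.0001], 'wrist_force': [-0.1995, -0.2737, -2.8581], 'ft_torque': [-0.0201, 0.083, -0.007], 'gripper_force': 40.3747}
```

View pics/c4.png

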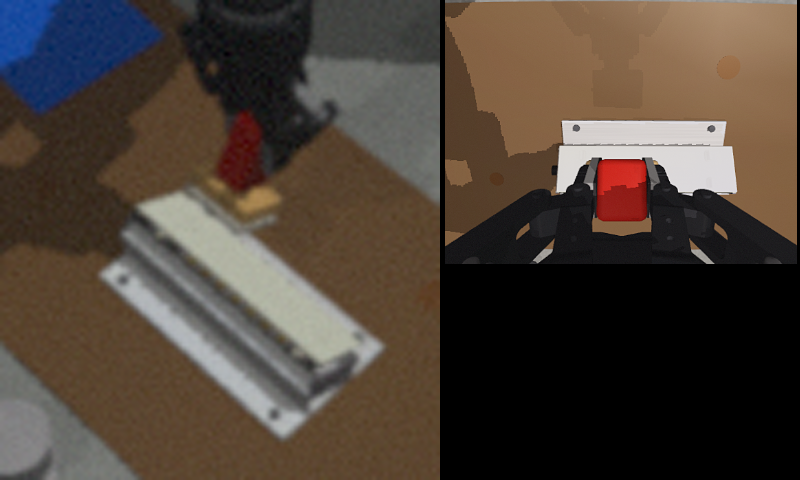

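Call:
{"method": "send_rows", "body": {
  "increments": [
    {"delta_pos": [0, 0.5, -0.1], "yaw": 0, "jaw": 15},
    {"delta_pos": [0, 0.5, -0.2], "yaw": 0, "jaw": 15},
    {"delta_pos": [0, 0, -0.3], "yaw": 0, "jaw": 15},
    {"delta_pos": [0, 0, -0.2], "yaw": 0, "jaw": 15},
    {"delta_pos": [0, 0, 0], "yaw": 0, "jaw": 15}
  ]
}}

```text
time_s: 13.97
tool_pos: [0.4971, 0.0485, 0.1074]
eef_rot: [-0.003, 1.0, -0.0, -0.002]
wrist_force: [-0.6, -1.0, -4.1]
gripper_width: 0.327
gripper_force: 40.6
```

Call:
{"method": "send_rows", "body": {
  "increments": [
    {"delta_pos": [0, 0, 0], "yaw": 0, "jaw": 15},
    {"delta_pos": [0, 0, 0], "yaw": 0, "jaw": 15},
    {"delta_pos": [0.02, 0, -0.04], "yaw": 0, "jaw": 15},
    {"delta_pos": [0.02, 0, -0.04], "yaw": 0, "jaw": 15},
    {"delta_pos": [0.02, 0, -0.04], "yaw": 0, "jaw": 15}
  ]
}}

```text
time_s: 14.38
tool_pos: [0.5008, 0.0488, 0.1058]
eef_rot: [-0.003, 1.0, -0.0, 0.0]
wrist_force: [0.3, 0.2, -2.8]
gripper_width: 0.322
gripper_force: 40.6
```

```bash
python3 - <<'E'
from h import *
s=bot.read_state();print({k:np.round(s[k],4).tolist() for k in("tool_pos","eef_rot","wrist_force","ft_torque")})
f=bot.grab_frame("scene");im=f["image"]
m=mask(im,(8,70,90),(25,160,255))
r=big(red(im),4)
for c in r:
    x,y,w,h=cv2.boundingRect(c)
    if 200<x<280 and 130<y<230:
        print((x,y,w,h))
        p=np.array([(c[c[:,0,1]==v][:,0,0].min(),v,c[c[:,0,1]==v][:,0,0].max()) for v in range(y,y+h)]);print(p.tolist())
E
```

```text
{'tool_pos': [0.5008, 0.0488, 0.1058], 'eef_rot': [-0.0028, 1.0, -0.0001, 0.0004], 'wrist_force': [0.3365, 0.1934, -2.7654], 'ft_torque': [-0.0294, 0.0392, 0.0016]}
(241, 175, 12, 20)Traceback (most recent call last):
  File "<stdin>", line 10, in <module>
    return umr_minimum(a, axis, None, out, keepdims, initial, where)
ValueError: zero-size array to reduction operation minimum which has no identity
```

Call:
{"method": "send_rows", "body": {
  "increments": [
    {"delta_pos": [0.02, 0, -0.045], "yaw": 0, "jaw": 15},
    {"delta_pos": [0.02, 0, -0.045], "yaw": 0, "jaw": 15},
    {"delta_pos": [0.02, 0, -0.045], "yaw": 0, "jaw": 15},
    {"delta_pos": [0.02, 0, -0.045], "yaw": 0, "jaw": 15},
    {"delta_pos": [0.02, 0, -0.045], "yaw": 0, "jaw": 15}
  ]
}}

```text
time_s: 14.85
tool_pos: [0.5034, 0.049, 0.0986]
eef_rot: [-0.003, 1.0, -0.0, -0.0]
wrist_force: [-0.6, -0.3, -3.7]
gripper_width: 0.324
gripper_force: 40.6
```

Call:
{"method": "send_rows", "body": {
  "increments": [
    {"delta_pos": [0.02, 0, -0.045], "yaw": 0, "jaw": 15},
    {"delta_pos": [0.02, 0, -0.045], "yaw": 0, "jaw": 15},
    {"delta_pos": [0.02, 0, -0.045], "yaw": 0, "jaw": 15},
    {"delta_pos": [0, 0, 0], "yaw": 0, "jaw": 15},
    {"delta_pos": [0, 0, 0], "yaw": 0, "jaw": 15}
  ]
}}

```text
time_s: 15.27
tool_pos: [0.5051, 0.049, 0.0947]
eef_rot: [-0.003, 1.0, 0.0, -0.0]
wrist_force: [0.2, 0.4, -2.7]
gripper_width: 0.324
gripper_force: 40.6
```

Call:
{"method": "send_rows", "body": {
  "increments": [
    {"delta_pos": [0.025, 0, -0.045], "yaw": 0, "jaw": 15},
    {"delta_pos": [0.025, 0, -0.045], "yaw": 0, "jaw": 15},
    {"delta_pos": [0.025, 0, -0.045], "yaw": 0, "jaw": 15},
    {"delta_pos": [0.025, 0, -0.045], "yaw": 0, "jaw": 15},
    {"delta_pos": [0, 0, 0], "yaw": 0, "jaw": 15}
  ]
}}

```text
time_s: 15.68
tool_pos: [0.5081, 0.049, 0.089]
eef_rot: [-0.003, 1.0, 0.0, -0.0]
wrist_force: [0.2, -1.2, -3.9]
gripper_width: 0.322
gripper_force: 40.7
```

Call:
{"method": "send_rows", "body": {
  "increments": [
    {"delta_pos": [0.02, 0, -0.035], "yaw": 0, "jaw": 15},
    {"delta_pos": [0.02, 0, -0.035], "yaw": 0, "jaw": 15},
    {"delta_pos": [0.02, 0, -0.035], "yaw": 0, "jaw": 15},
    {"delta_pos": [0, 0, 0], "yaw": 0, "jaw": 15},
    {"delta_pos": [0, 0, 0], "yaw": 0, "jaw": 15}
  ]
}}

```text
time_s: 16.1
tool_pos: [0.51, 0.049, 0.0861]
eef_rot: [-0.003, 1.0, 0.0, -0.0]
wrist_force: [0.0, 0.1, -2.9]
gripper_width: 0.322
gripper_force: 40.7
```

Call:
{"method": "send_rows", "body": {
  "increments": [
    {"delta_pos": [0.015, 0, -0.025], "yaw": 0, "jaw": 15},
    {"delta_pos": [0.015, 0, -0.025], "yaw": 0, "jaw": 15},
    {"delta_pos": [0.015, 0, -0.025], "yaw": 0, "jaw": 15},
    {"delta_pos": [0, 0, 0], "yaw": 0, "jaw": 15},
    {"delta_pos": [0, 0, 0], "yaw": 0, "jaw": 15}
  ]
}}

```text
time_s: 16.52
tool_pos: [0.511, 0.049, 0.0851]
eef_rot: [-0.003, 1.0, -0.0, -0.0]
wrist_force: [-4.8, -0.2, 5.4]
gripper_width: 0.327
gripper_force: 41.8
```

Call:
{"method": "send_rows", "body": {
  "increments": [
    {"delta_pos": [0.015, 0, -0.025], "yaw": 0, "jaw": 15},
    {"delta_pos": [0.015, 0, -0.025], "yaw": 0, "jaw": 15},
    {"delta_pos": [0.015, 0, -0.025], "yaw": 0, "jaw": 15},
    {"delta_pos": [0, 0, 0], "yaw": 0, "jaw": 15},
    {"delta_pos": [0, 0, 0], "yaw": 0, "jaw": 15}
  ]
}}

```text
time_s: 16.93
tool_pos: [0.5123, 0.049, 0.083]
eef_rot: [-0.003, 1.0, -0.0, -0.001]
wrist_force: [-5.5, -0.2, 7.5]
gripper_width: 0.323
gripper_force: 41.9
```

```bash
cat > st.py <<'E'
from rig import bot;import numpy as np
s=bot.read_state();F=np.array(s["wrist_force"])+[0,0,3.1];n=np.array([-.5,0,.866])
print("Fn",round(F@n,1),"F",F.round(1),"|",np.round(s["ft_torque"],2),np.round(s["tool_pos"],4),s["time_s"])
E
python3 st.py
```

```text
Fn 12.0 F [-5.5 -0.2 10.6] | [ 0.01  0.85 -0.01] [0.5123 0.049  0.083 ] 16.9333
```

Call:
{"method": "send_rows", "body": {
  "increments": [
    {"delta_pos": [0.02, 0, -0.03], "yaw": 0, "jaw": 15},
    {"delta_pos": [0.02, 0, -0.03], "yaw": 0, "jaw": 15},
    {"delta_pos": [0.02, 0, -0.03], "yaw": 0, "jaw": 15},
    {"delta_pos": [0, 0, 0], "yaw": 0, "jaw": 15},
    {"delta_pos": [0, 0, 0], "yaw": 0, "jaw": 15}
  ]
}}

```text
time_s: 17.35
tool_pos: [0.5147, 0.0489, 0.0787]
eef_rot: [-0.003, 1.0, -0.0, 0.0]
wrist_force: [-0.7, -0.8, -3.2]
gripper_width: 0.321
gripper_force: 40.8
```

```bash
python3 st.py
```

```text
Fn 0.3 F [-0.7 -0.8 -0.1] | [-0.03  0.1   0.01] [0.5147 0.0489 0.0787] 17.35
```

Call:
{"method": "send_rows", "body": {
  "increments": [
    {"delta_pos": [0.015, 0, -0.025], "yaw": 0, "jaw": 15},
    {"delta_pos": [0.015, 0, -0.025], "yaw": 0, "jaw": 15},
    {"delta_pos": [0.01, 0, -0.02], "yaw": 0, "jaw": 15},
    {"delta_pos": [0, 0, 0], "yaw": 0, "jaw": 15},
    {"delta_pos": [0, 0, 0], "yaw": 0, "jaw": 15}
  ]
}}

```text
time_s: 17.77
tool_pos: [0.5147, 0.0491, 0.0785]
eef_rot: [-0.003, 1.0, -0.0, -0.001]
wrist_force: [-9.6, -0.4, 12.8]
gripper_width: 0.324
gripper_force: 42.9
```

```bash
python3 st.py
```

```text
Fn 18.6 F [-9.6 -0.4 15.9] | [-0.12  1.17 -0.11] [0.5147 0.0491 0.0785] 17.7667
```

Call:
{"method": "send_rows", "body": {
  "increments": [
    {"delta_pos": [0.008, 0, -0.014], "yaw": 0, "jaw": 15},
    {"delta_pos": [0, 0, 0], "yaw": 0, "jaw": 15},
    {"delta_pos": [0, 0, 0], "yaw": 0, "jaw": 15},
    {"delta_pos": [0, 0, 0], "yaw": 0, "jaw": 15},
    {"delta_pos": [0, 0, 0], "yaw": 0, "jaw": 15}
  ]
}}

```text
time_s: 18.18
tool_pos: [0.5147, 0.0491, 0.0785]
eef_rot: [-0.003, 1.0, -0.0, -0.002]
wrist_force: [-12.1, 0.3, 16.7]
gripper_width: 0.324
gripper_force: 43.3
```

```bash
python3 st.py
```

```text
Fn 23.2 F [-12.1   0.3  19.8] | [-0.13  1.38 -0.13] [0.5147 0.0491 0.0785] 18.1833
```

Call:
{"method": "send_rows", "body": {
  "increments": [
    {"delta_pos": [0, 0, 0], "yaw": 0, "jaw": 15},
    {"delta_pos": [0, 0, 0], "yaw": 0, "jaw": 15},
    {"delta_pos": [0, 0, 0], "yaw": 0, "jaw": 15},
    {"delta_pos": [0, 0, 0], "yaw": 0, "jaw": 15},
    {"delta_pos": [0, 0, 0], "yaw": 0, "jaw": 15}
  ]
}}

```text
time_s: 18.6
tool_pos: [0.5147, 0.0491, 0.0785]
eef_rot: [-0.003, 1.0, -0.0, -0.002]
wrist_force: [-11.2, -0.3, 16.3]
gripper_width: 0.324
gripper_force: 43.3
```

Call:
{"method": "send_rows", "body": {
  "increments": [
    {"delta_pos": [0, 0, 0], "yaw": 0, "jaw": 15},
    {"delta_pos": [0, 0, 0], "yaw": 0, "jaw": 15},
    {"delta_pos": [0, 0, 0], "yaw": 0, "jaw": 15},
    {"delta_pos": [0, 0, 0], "yaw": 0, "jaw": 15},
    {"delta_pos": [0, 0, 0], "yaw": 0, "jaw": 15}
  ]
}}

```text
time_s: 19.02
tool_pos: [0.5147, 0.0491, 0.0785]
eef_rot: [-0.003, 1.0, -0.0, -0.002]
wrist_force: [-10.9, 0.6, 16.6]
gripper_width: 0.322
gripper_force: 43.3
```

Call:
{"method": "send_rows", "body": {
  "increments": [
    {"delta_pos": [0, 0, 0], "yaw": 0, "jaw": 15},
    {"delta_pos": [0, 0, 0], "yaw": 0, "jaw": 15},
    {"delta_pos": [0, 0, 0], "yaw": 0, "jaw": 15},
    {"delta_pos": [0, 0, 0], "yaw": 0, "jaw": 15},
    {"delta_pos": [0, 0, 0], "yaw": 0, "jaw": 15}
  ]
}}

```text
time_s: 19.43
tool_pos: [0.5147, 0.0491, 0.0785]
eef_rot: [-0.003, 1.0, -0.0, -0.002]
wrist_force: [-10.9, 0.2, 15.9]
gripper_width: 0.318
gripper_force: 43.3
```

```bash
python3 st.py; python3 - <<'E'
from h import *
# compare lamp appearance: cover far-edge dark gap in scene, before vs now
f=bot.grab_frame("scene")["image"];a=cv2.imread("pics/scene0.png")[:,:,::-1]
cv2.imwrite("pics/s8.png",f[:,:,::-1])
for (x,y) in ((212,199),(222,207),(250,226),(262,233)):
    for n,i in (("old",a),("new",f)): print((x,y),n,cv2.cvtColor(np.ascontiguousarray(i),cv2.COLOR_RGB2GRAY)[y-16:y+17,x].tolist())
E
```

```text
Fn 21.9 F [-10.9   0.2  19. ] | [-0.27  1.38 -0.21] [0.5147 0.0491 0.0785] 19.4333
(212, 199) old [70, 68, 66, 68, 70, 68, 62, 72, 85, 105, 127, 119, 96, 70, 72, 74, 86, 102, 111, 124, 128, 139, 152, 166, 172, 168, 155, 122, 90, 71, 68, 72, 69]
(212, 199) new [48, 47, 48, 47, 52, 53, 59, 62, 74, 83, 95, 92, 80, 71, 71, 74, 89, 108, 110, 115, 108, 97, 103, 110, 111, 125, 145, 128, 91, 74, 69, 73, 71]
(222, 207) old [165, 159, 138, 97, 64, 44, 60, 81, 95, 101, 115, 124, 110, 89, 72, 69, 77, 91, 101, 114, 128, 142, 155, 172, 171, 171, 167, 155, 124, 88, 73, 72, 72]
(222, 207) new [177, 178, 177, 179, 166, 134, 90, 81, 85, 89, 94, 102, 108, 88, 73, 73, 81, 97, 110, 122, 134, 150, 166, 177, 179, 180, 179, 168, 128, 94, 76, 74, 76]
(250, 226) old [168, 167, 166, 170, 167, 168, 159, 136, 103, 78, 71, 62, 76, 89, 92, 109, 122, 134, 116, 83, 68, 69, 77, 88, 106, 107, 121, 138, 147, 155, 169, 169, 168]
(250, 226) new [142, 165, 177, 180, 175, 174, 177, 175, 174, 167, 136, 96, 85, 95, 104, 114, 133, 141, 118, 87, 74, 74, 84, 99, 111, 114, 128, 147, 154, 161, 178, 180, 177]
(262, 233) old [164, 166, 163, 165, 169, 163, 168, 153, 126, 137, 113, 77, 56, 56, 70, 101, 119, 106, 78, 68, 74, 64, 70, 72, 71, 70, 67, 74, 74, 73, 72, 65, 72]
(262, 233) new [175, 176, 178, 177, 176, 177, 176, 182, 174, 141, 97, 72, 58, 57, 73, 105, 130, 114, 85, 74, 74, 76, 74, 77, 73, 75, 77, 77, 74, 75, 78, 71, 77]
```

Call:
{"method": "send_rows", "body": {
  "increments": [
    {"delta_pos": [-0.05, 0, 0.08], "yaw": 0, "jaw": 15},
    {"delta_pos": [-0.15, 0, 0.26], "yaw": 0, "jaw": 15},
    {"delta_pos": [-0.4, 0, 0.7], "yaw": 0, "jaw": 15},
    {"delta_pos": [-0.4, 0, 0.7], "yaw": 0, "jaw": 15},
    {"delta_pos": [-0.3, -0.3, 0.3], "yaw": 0, "jaw": 15}
  ]
}}

```text
time_s: 19.9
tool_pos: [0.4774, 0.0409, 0.1399]
eef_rot: [-0.004, 1.0, 0.0, 0.002]
wrist_force: [0.3, -1.1, -2.1]
gripper_width: 0.322
gripper_force: 40.7
```

Call:
{"method": "send_rows", "body": {
  "increments": [
    {"delta_pos": [-0.1, -0.9, 0], "yaw": 0, "jaw": 15},
    {"delta_pos": [-0.1, -1, 0], "yaw": 0, "jaw": 15},
    {"delta_pos": [-0.1, -1, 0], "yaw": 0, "jaw": 15},
    {"delta_pos": [-0.1, -1, 0], "yaw": 0, "jaw": 15},
    {"delta_pos": [-0.1, -1, 0], "yaw": 0, "jaw": 15}
  ]
}}

```text
time_s: 20.32
tool_pos: [0.4615, -0.1082, 0.1378]
eef_rot: [-0.003, 1.0, -0.0, 0.0]
wrist_force: [-0.1, 0.7, -3.1]
gripper_width: 0.322
gripper_force: 40.7
```

Call:
{"method": "send_rows", "body": {
  "increments": [
    {"delta_pos": [-0.1, -1, 0], "yaw": 0, "jaw": 15},
    {"delta_pos": [-0.1, -1, 0], "yaw": 0, "jaw": 15},
    {"delta_pos": [-0.1, -1, 0], "yaw": 0, "jaw": 15},
    {"delta_pos": [-0.1, -1, 0], "yaw": 0, "jaw": 15},
    {"delta_pos": [-0.1, -1, 0], "yaw": 0, "jaw": 15}
  ]
}}

```text
time_s: 20.73
tool_pos: [0.4464, -0.2583, 0.1376]
eef_rot: [-0.003, 1.0, 0.0, 0.0]
wrist_force: [0.1, -0.9, -3.3]
gripper_width: 0.32
gripper_force: 40.7
```

Call:
{"method": "send_rows", "body": {
  "increments": [
    {"delta_pos": [-0.2, -0.9, 0], "yaw": 0, "jaw": 15},
    {"delta_pos": [-0.2, 0, 0], "yaw": 0, "jaw": 15},
    {"delta_pos": [0, 0, 0], "yaw": 0, "jaw": 15},
    {"delta_pos": [0, 0, 0], "yaw": 0, "jaw": 15},
    {"delta_pos": [0, 0, 0], "yaw": 0, "jaw": 15}
  ]
}}

```text
time_s: 21.15
tool_pos: [0.4349, -0.2829, 0.1374]
eef_rot: [-0.003, 1.0, 0.0, -0.0]
wrist_force: [0.1, -0.4, -2.6]
gripper_width: 0.323
gripper_force: 41.0
```

```bash
python3 st.py; python3 - <<'E'
from h import *
f=bot.grab_frame("scene")["image"];a=cv2.imread("pics/scene0.png")[:,:,::-1]
cv2.imwrite("pics/s9.png",f[:,:,::-1])
for (x,y) in ((222,207),(240,219),(262,233)):
    for n,i in (("old",a),("new",f)): print((x,y),n,cv2.cvtColor(np.ascontiguousarray(i),cv2.COLOR_RGB2GRAY)[y-16:y+9,x].tolist())
E
```

```text
Fn 0.4 F [ 0.1 -0.4  0.5] | [-0.07  0.09  0.02] [ 0.4349 -0.2829  0.1374] 21.15
(222, 207) old [165, 159, 138, 97, 64, 44, 60, 81, 95, 101, 115, 124, 110, 89, 72, 69, 77, 91, 101, 114, 128, 142, 155, 172, 171]
(222, 207) new [172, 171, 173, 173, 158, 126, 85, 86, 98, 102, 117, 125, 111, 92, 75, 73, 77, 90, 108, 116, 133, 146, 162, 173, 176]
(240, 219) old [167, 168, 164, 164, 162, 149, 115, 88, 79, 70, 80, 92, 95, 100, 117, 128, 119, 87, 73, 73, 78, 94, 103, 110, 122]
(240, 219) new [171, 172, 170, 174, 170, 168, 175, 167, 149, 108, 85, 90, 100, 105, 120, 131, 120, 90, 72, 73, 83, 94, 109, 111, 128]
(262, 233) old [164, 166, 163, 165, 169, 163, 168, 153, 126, 137, 113, 77, 56, 56, 70, 101, 119, 106, 78, 68, 74, 64, 70, 72, 71]
(262, 233) new [171, 172, 169, 168, 172, 170, 171, 171, 166, 135, 100, 71, 62, 57, 70, 100, 126, 110, 85, 77, 72, 70, 76, 76, 74]
```

Call:
{"method": "send_rows", "body": {
  "increments": [
    {"delta_pos": [0, 0, -0.7], "yaw": 0, "jaw": 15},
    {"delta_pos": [0, 0, -0.8], "yaw": 0, "jaw": 15},
    {"delta_pos": [0, 0, -0.7], "yaw": 0, "jaw": 15},
    {"delta_pos": [0, 0, -0.4], "yaw": 0, "jaw": 15},
    {"delta_pos": [0, 0, -0.1], "yaw": 0, "jaw": 15}
  ]
}}

```text
time_s: 21.62
tool_pos: [0.4335, -0.2816, 0.0541]
eef_rot: [-0.004, 1.0, 0.002, -0.002]
wrist_force: [0.4, -0.1, -3.0]
gripper_width: 0.321
gripper_force: 40.9
```

Call:
{"method": "send_rows", "body": {
  "increments": [
    {"delta_pos": [0, 0, -0.06], "yaw": 0, "jaw": 15},
    {"delta_pos": [0, 0, -0.06], "yaw": 0, "jaw": 15},
    {"delta_pos": [0, 0, -0.06], "yaw": 0, "jaw": 15},
    {"delta_pos": [0, 0, 0], "yaw": 0, "jaw": 15},
    {"delta_pos": [0, 0, 0], "yaw": 0, "jaw": 15}
  ]
}}

```text
time_s: 22.03
tool_pos: [0.4355, -0.2845, 0.0522]
eef_rot: [-0.003, 1.0, -0.001, 0.001]
wrist_force: [0.2, 0.6, -2.3]
gripper_width: 0.323
gripper_force: 40.9
```

Call:
{"method": "send_rows", "body": {
  "increments": [
    {"delta_pos": [0.02, 0, -0.08], "yaw": 0, "jaw": 15},
    {"delta_pos": [0.05, 0, -0.08], "yaw": 0, "jaw": 15},
    {"delta_pos": [0.1, 0, 0], "yaw": 0, "jaw": 15},
    {"delta_pos": [0.1, 0, 0], "yaw": 0, "jaw": 15},
    {"delta_pos": [0.1, 0, 0], "yaw": 0, "jaw": 15}
  ],
  "newtons": 20
}}

```text
time_s: 22.45
tool_pos: [0.4453, -0.2848, 0.0495]
eef_rot: [-0.003, 1.0, -0.0, -0.001]
wrist_force: [-7.8, 2.1, 17.4]
gripper_width: 0.323
gripper_force: 44.2
```

```bash
python3 prof.py w10 | grep -v "^w3" | tail -3; python3 st.py
```

```text
w10 red box 220 231 74 93 [(150, 44, 104, 186), (156, 46, 108, 186), (162, 46, 106, 187), (168, 45, 106, 186), (174, 50, 108, 187), (180, 48, 106, 187), (186, 47, 107, 186), (192, 45, 106, 186), (198, 44, 106, 186), (204, 47, 107, 187), (210, 47, 106, 186), (216, 47, 107, 187), (222, 54, 104, 198), (228, 210, 178, 127), (234, 146, 32, 25), (240, 192, 42, 32), (246, 203, 53, 44), (252, 214, 57, 49), (258, 213, 56, 47), (264, 212, 54, 44), (270, 212, 55, 47), (276, 212, 55, 46), (282, 212, 55, 45), (288, 213, 54, 46), (294, 213, 55, 48), (300, 212, 51, 42), (306, 212, 53, 46), (312, 213, 53, 46), (318, 209, 47, 39), (324, 112, 179, 255)]
  row widths [(231, 41), (239, 69), (247, 73), (255, 73), (263, 73), (271, 73), (279, 73), (287, 73), (295, 73), (303, 74), (311, 74), (319, 68)]
  col 212 [(150, 43, 106, 186), (156, 44, 105, 186), (162, 46, 107, 186), (168, 48, 107, 187), (174, 45, 105, 185), (180, 51, 118, 203), (186, 51, 118, 202), (192, 46, 106, 186), (198, 46, 107, 187), (204, 44, 105, 185), (210, 44, 105, 185), (216, 46, 106, 186), (222, 77, 102, 166), (228, 225, 189, 135), (234, 138, 133, 133), (240, 137, 133, 133), (246, 137, 133, 132), (252, 138, 133, 133), (258, 138, 133, 132)]
Fn 21.2 F [-8.   3.5 19.9] | [0.57 1.77 0.03] [ 0.4459 -0.2848  0.0495] 22.5
```

Call:
{"method": "send_rows", "body": {
  "increments": [
    {"delta_pos": [0.1, 0, 0], "yaw": 0, "jaw": 15},
    {"delta_pos": [0.1, 0, 0], "yaw": 0, "jaw": 15},
    {"delta_pos": [0.1, 0, 0], "yaw": 0, "jaw": 15},
    {"delta_pos": [0.1, 0, 0], "yaw": 0, "jaw": 15},
    {"delta_pos": [0.1, 0, 0], "yaw": 0, "jaw": 15}
  ]
}}

```text
time_s: 22.92
tool_pos: [0.4601, -0.2846, 0.0482]
eef_rot: [-0.003, 1.0, -0.0, -0.001]
wrist_force: [-4.9, 0.6, 5.8]
gripper_width: 0.321
gripper_force: 43.2
```

```bash
python3 prof.py w11 | tail -3|cut -c1-900; python3 st.py
```

```text
w11 red box 220 216 75 112 [(150, 51, 113, 197), (156, 51, 114, 197), (162, 50, 114, 197), (168, 52, 115, 197), (174, 50, 114, 196), (180, 52, 114, 196), (186, 50, 114, 197), (192, 50, 115, 197), (198, 49, 114, 197), (204, 155, 124, 80), (210, 207, 175, 123), (216, 138, 4, 7), (222, 151, 32, 27), (228, 151, 31, 26), (234, 152, 31, 28), (240, 154, 33, 24), (246, 198, 42, 37), (252, 207, 48, 39), (258, 225, 55, 44), (264, 223, 55, 45), (270, 223, 54, 47), (276, 223, 51, 43), (282, 223, 56, 47), (288, 222, 54, 43), (294, 223, 53, 47), (300, 224, 56, 44), (306, 223, 56, 49), (312, 224, 56, 47), (318, 225, 57, 50), (324, 218, 54, 45)]
  row widths [(216, 41), (224, 53), (232, 61), (240, 68), (248, 74), (256, 75), (264, 74), (272, 74), (280, 74), (288, 74), (296, 73), (304, 73), (312, 74), (320, 69)]
  col 212 [(150, 51, 115, 198), (156, 51, 115, 197), (162, 51, 115, 197), (168, 52, 115, 197), (174, 53, 114, 197), (180, 53, 115, 198), (186, 52, 115, 197), (192, 52, 116, 198), (198, 50, 113, 197), (204, 154, 121, 78), (210, 208, 175, 123), (216, 233, 198, 145), (222, 233, 198, 146), (228, 234, 198, 144), (234, 150, 145, 144), (240, 147, 143, 142), (246, 147, 143, 142), (252, 148, 143, 142), (258, 147, 144, 143)]
Fn 12.6 F [-5.4  1.6 11.4] | [ 0.25  1.31 -0.05] [ 0.4607 -0.2846  0.0482] 22.9667
```

Call:
{"method": "send_rows", "body": {
  "increments": [
    {"delta_pos": [0.1, 0, -0.05], "yaw": 0, "jaw": 15},
    {"delta_pos": [0.1, 0, -0.05], "yaw": 0, "jaw": 15},
    {"delta_pos": [0.1, 0, -0.05], "yaw": 0, "jaw": 15},
    {"delta_pos": [0.1, 0, 0], "yaw": 0, "jaw": 15},
    {"delta_pos": [0, 0, 0], "yaw": 0, "jaw": 15}
  ]
}}

```text
time_s: 23.38
tool_pos: [0.4728, -0.2846, 0.0445]
eef_rot: [-0.003, 1.0, -0.0, -0.001]
wrist_force: [-6.9, 1.6, 13.2]
gripper_width: 0.317
gripper_force: 44.1
```

```bash
python3 prof.py w12 | tail -3|cut -c1-700; python3 st.py
```

```text
w12 red box 219 205 77 126 [(150, 50, 114, 197), (156, 53, 113, 197), (162, 50, 113, 195), (168, 52, 115, 196), (174, 52, 114, 196), (180, 50, 114, 196), (186, 201, 194, 185), (192, 176, 143, 100), (198, 206, 173, 122), (204, 213, 189, 135), (210, 162, 34, 30), (216, 164, 37, 30), (222, 164, 37, 31), (228, 163, 35, 26), (234, 164, 34, 28), (240, 165, 38, 30), (246, 165, 38, 30), (252, 180, 40, 37), (258, 202, 46, 37), (264, 203, 45, 35), (270, 201, 43, 35), (276, 223, 57, 46), (282, 222, 54, 43), (288, 222, 58, 47), (294, 222, 56, 45), (300, 223, 57, 47), (306, 222, 57, 47), (312, 222, 57, 50), (318, 222, 58, 48), (324, 220, 54, 47)]
  row widths [(205, 40), (213, 55), (221, 59), (229, 63), (237, 67), (245, 71), (253, 75), (261, 77), (269, 76), (277, 75), (285, 75), (293, 74), (301, 73), (309, 73), (317, 72), (325, 67)]
  col 212 [(150, 49, 115, 196), (156, 50, 112, 196), (162, 50, 114, 196), (168, 48, 113, 195), (174, 52, 115, 196), (180, 50, 114, 196), (186, 202, 195, 185), (192, 173, 142, 100), (198, 207, 174, 124), (204, 212, 179, 127), (210, 212, 177, 128), (216, 209, 174, 125), (222, 213, 180, 128), (228, 224, 190, 134), (234, 147, 142, 142), (240, 145, 142, 141), (246, 147, 142, 141), (252, 146, 141, 141), (258, 146, 141, 141)]
Fn 17.4 F [-6.6  2.7 16.3] | [0.49 1.2  0.02] [ 0.4728 -0.2846  0.0445] 23.4333
```

Call:
{"method": "send_rows", "body": {
  "increments": [
    {"delta_pos": [-0.03, 0, 0.06], "yaw": 0, "jaw": 15},
    {"delta_pos": [0, 0, 0.04], "yaw": 0, "jaw": 15},
    {"delta_pos": [0, 0, 0], "yaw": 0, "jaw": 30},
    {"delta_pos": [0, 0, 0], "yaw": 0, "jaw": 40},
    {"delta_pos": [0, 0, 0], "yaw": 0, "jaw": 60}
  ]
}}

```text
time_s: 23.85
tool_pos: [0.4725, -0.2843, 0.0452]
eef_rot: [-0.003, 1.0, -0.0, 0.0]
wrist_force: [0.1, -0.9, 1.0]
gripper_width: 0.593
gripper_force: 0.0
```

Call:
{"method": "send_rows", "body": {
  "increments": [
    {"delta_pos": [0, 0, 0], "yaw": 0, "jaw": 85},
    {"delta_pos": [0, 0, 0], "yaw": 0, "jaw": 85},
    {"delta_pos": [0, 0, 0], "yaw": 0, "jaw": 85},
    {"delta_pos": [0, 0, 0.5], "yaw": 0, "jaw": 85},
    {"delta_pos": [0, 0, 0.8], "yaw": 0, "jaw": 85}
  ]
}}

```text
time_s: 24.27
tool_pos: [0.4699, -0.2822, 0.0814]
eef_rot: [-0.003, 1.0, 0.002, -0.003]
wrist_force: [0.0, 0.4, -0.9]
gripper_width: 0.995
gripper_force: 0.0
```

Call:
{"method": "send_rows", "body": {
  "increments": [
    {"delta_pos": [0, 0, 0.9], "yaw": 0, "jaw": 85},
    {"delta_pos": [0, 0, 1], "yaw": 0, "jaw": 85},
    {"delta_pos": [0, 0, 1], "yaw": 0, "jaw": 85},
    {"delta_pos": [0, 0, 1], "yaw": 0, "jaw": 85},
    {"delta_pos": [0, 0, 0.8], "yaw": 0, "jaw": 85}
  ]
}}

```text
time_s: 24.68
tool_pos: [0.4726, -0.2844, 0.2277]
eef_rot: [-0.003, 1.0, -0.001, 0.001]
wrist_force: [-0.1, 0.1, 0.7]
gripper_width: 0.995
gripper_force: 0.0
```

Call:
{"method": "send_rows", "body": {
  "increments": [
    {"delta_pos": [0, 0, 0], "yaw": 0, "jaw": 85},
    {"delta_pos": [0, 0, 0], "yaw": 0, "jaw": 85},
    {"delta_pos": [0, 0, 0], "yaw": 0, "jaw": 85},
    {"delta_pos": [0, 0, 0], "yaw": 0, "jaw": 85},
    {"delta_pos": [0, 0, 0], "yaw": 0, "jaw": 85}
  ]
}}

```text
time_s: 25.1
tool_pos: [0.4712, -0.2833, 0.223]
eef_rot: [-0.003, 1.0, 0.001, -0.001]
wrist_force: [0.4, -1.0, -0.0]
gripper_width: 0.995
gripper_force: 0.0
```

```bash
python3 st.py; python3 - <<'E'
from h import *
s=bot.read_state();f=bot.grab_frame("wrist");im=f["image"];cv2.imwrite("pics/w13.png",im[:,:,::-1])
c=big(red(im))[0];b=cv2.boundingRect(c);print("red",b,s["gripper_width"])
col=b[0]+b[2]//2
print([(r,*im[r,col].tolist()) for r in range(b[1]-24,b[1]+b[3]+12,3)])
x=b[0]-8;print([(r,*im[r,x].tolist()) for r in range(b[1]-24,b[1]+b[3]+12,4)])
E
```

```text
Fn 2.4 F [ 0.4 -1.   3.1] | [-0.01 -0.04  0.05] [ 0.4712 -0.2833  0.223 ] 25.1
red (241, 150, 30, 45) 0.9952325210280538
[(126, 37, 88, 162), (129, 33, 88, 161), (132, 36, 89, 161), (135, 37, 89, 162), (138, 36, 87, 160), (141, 31, 83, 165), (144, 173, 138, 90), (147, 245, 212, 154), (150, 144, 4, 4), (153, 161, 30, 25), (156, 163, 34, 26), (159, 203, 38, 29), (162, 247, 56, 41), (165, 249, 60, 47), (168, 248, 60, 48), (171, 248, 56, 48), (174, 249, 60, 46), (177, 248, 56, 40), (180, 248, 55, 46), (183, 248, 56, 42), (186, 246, 55, 45), (189, 247, 57, 42), (192, 242, 53, 37), (195, 39, 164, 255), (198, 65, 149, 239), (201, 63, 149, 239), (204, 65, 149, 240)]
[(126, 44, 100, 178), (130, 35, 86, 158), (134, 67, 148, 237), (138, 64, 143, 232), (142, 163, 165, 179), (146, 246, 210, 153), (150, 255, 222, 162), (154, 255, 222, 164), (158, 192, 158, 107), (162, 186, 152, 105), (166, 200, 165, 116), (170, 199, 166, 114), (174, 191, 159, 110), (178, 195, 160, 112), (182, 191, 147, 93), (186, 44, 101, 178), (190, 43, 100, 177), (194, 67, 152, 242), (198, 62, 148, 239), (202, 62, 148, 239), (206, 60, 155, 255)]
```

```bash
python3 -c "
from rig import bot
print(bot.job_done())"
```

```text
the job is handed in; nothing more can be done
None
```

The job is handed in: both ends of the cover clicked home, it was held for over a second at about 22 N, and the block is back upright on the blue mat with the gripper clear. No verdict came back; the camera and force readings agree with this.

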